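# Clamp a stain bottle with a recessed thumbwheel

### The arm

A 6-joint arm with a two-finger parallel gripper is mounted at the origin on a cart in front of the work surface, level with it; the furniture and walls round the work are solid. World frame = base frame: x ahead of the robot, y to its left, z up, the work surface at z = 0. Lengths are in m, angles in degrees, forces in N, time in s.
With the tool pointing down it reaches from about 0.35 to 0.875 m from the base axis. Payload 4.2 kg.
Tool frame: the origin (TCP) lies at the very end of the fingers, on their centre line; the grasp point (between the pads) lies 19 mm behind it; z points along the fingers, x is the direction in which the jaws open and shut, and the axes are right-handed (so a half turn about z gives the same grasp; the last joint's range is limited). The gripper opens to 87 mm and grips with 3 to 60 N. Pads are 19 mm wide; open, the fingers measure 117 mm over their backs; the gripper's body (75 mm by 190 mm) begins 51 mm behind the grasp point.
Start: joints at [-48.954, 22.042, 0.453, 0, -68.411, -14.817], TCP at [0.276, -0.561, 0.184] pointing down, gripper open.
Joint ranges: [-179.83, 179.83], [-69.29, 118.12], [-61.27, 80.66], [-181.25, 117.63], [-171.15, -9.14], [-177.46, 177.46]. Speed limits (degrees/s): [159.86, 159.86, 180, 180, 180, 180].

### API

Orientations are given as a 3x3 rotation matrix whose columns are the frame's x, y, z axes.
In Python, from station import sense, capture, finish_job gives the robot as it stands.
- The arm moves only by the shell command python3 -m crank 'ROWS' [OPENING]. ROWS is JSON, a list of rows, each a list of 4 numbers: the shift along the tool's x, y, z in m, then the turn about the tool's z in rad. A call has 1 to 5 rows; each row shifts and turns the commanded pose from where the row before left it, along the tool's axes as they then stand; what a row does not reach is not made up. A row lasts 1/12 s, in which the tool goes at most 41.7 mm and 7.16 degrees, less where a joint would pass 70% of its speed; a pose out of reach is approached as far as the arm can. A call with a gripper value outside its range is refused whole. OPENING is the finger opening in m, from 0 to 0.087, set as the call begins (- or left out, the last holds). The fingers move at their own pace and stop on an object; the grip force is fixed at half the most. Time passes only in rows, so rows that do not move let the fingers close. It gives the time, the measured TCP pose, the force and the opening at its end, in the units of the state.
- sense(): the state, without advancing time (a new reading comes with each control period).
- capture(name): name is "side" or "top" or "wrist"; returns a dict with "pixels" (420x560x3 uint8, red, green, blue), "depth" (420x560 float32, m along the optical axis (not along the pixel's ray), 0 where there is no reading), "fx", "fy", "cx", "cy" (pixels), "k1" (the pictures are not rectified: a ray, as slopes to the right and down, at radius r is drawn at 1 + k1 r^2 times it, then the intrinsics apply), "world_from_camera" (4x4, takes a point from camera to world coordinates); the wrist camera has in their place "hand_eye" (4x4, takes a point from camera to tool coordinates, whose origin is the TCP and whose axes are the tool frame's). Camera axes: x right, y down, z forward; pixel columns grow to the right and rows downward; lengths in m; the calibration is good to about 2 mm. A picture is of the moment at which its call begins: read the wrist's pose just before it.
- finish_job(): hands the job in, once; it reports no verdict.
The state is a dict: "time_s": time; "joints": joint angles; "joint_velocities": joint speeds; "effort": joint torques, N m; "tcp_pos": TCP position; "ee_rot": TCP orientation; "wrist_force": force on the tool from outside, world axes, zero at the start; "moment": the same for the moment, N m; "gripper_width": opening from 0.0 (shut) to 1.0 (fully open).
Only numpy, scipy, OpenCV 4.12 (cv2) and the standard library are available. Lean on these libraries where they do the work, as an engineer would, in place of code of your own. Each camera call takes 0.05 s, during which the arm holds its last target.

### The job

Stand the amber bottle upright between the V-shaped stop and the jaw of the grey bench clamp and let go of it. Then, with a fingertip pressed only lightly on the small exposed rim of the clamp's recessed thumbwheel, roll the wheel towards the bottle, stroke after stroke, until the jaw holds the bottle snugly against the stop, without crushing it. Do not push the jaw itself, and leave the other things on the bench where they are.

Things in the scene. Friction and masses are not known exactly. Their poses are not given: they have to be found in the camera images.
- bottle: The amber bottle with a black cap, loose; origin at the centre of its underside, z up along it. 45 mm in diameter, 90 mm tall, 60 to 120 g.
- bottle_centre (a point): Centre (half-way up, 45 mm above its underside) of the amber bottle, which is straight-sided from its foot to about 50 mm up; its black cap is 27 mm across, from 74 mm up.
- clamp: The grey bench clamp, fixed. Origin on the bench below the nest; +y points from the V stop across the nest to the jaw and the thumbwheel, z up. Base plate 84 mm wide (x), 8 mm thick, from y = -50 to 154 mm. The wheel's housing: 60 mm wide, y = 54 to 150 mm, flat deck 52 mm above the bench.
- nest (a point): Point on the base plate (8 mm above the bench) where the bottle's axis stands when the bottle lies fully against the stop; axes as the clamp's. The stop is a 120 degree V on the -y side, open to +y, 60 mm wide in x, its top 44 mm above the bench; it lies at y below -13 mm. Beside the bottle (x beyond 23 mm either way) fingers have free room from there to the jaw.
- jaw: The clamp's moving jaw, an upright rubber-faced aluminium plate 46 mm wide (x), its top 46 mm above the bench. Its face lies 38.5 mm along +y from the origin of this body, which coincides with the clamp's origin when the jaw is fully open and moves along -y, towards the stop, as it closes (to 20 mm).
- wheel_rim (a point): Highest point of the thumbwheel's rim, fixed to the housing: 98 mm from the nest along +y, 60 mm above the bench. The knurled rubber wheel, 40 mm in diameter and 14 mm wide, turns about the clamp's x axis in a slot 18 mm wide and 40 mm long; only its top 8 mm show above the deck. The axle does not give; the rubber yields under 0.1 mm per N.
- thumbwheel (a joint): Angle of the thumbwheel, 0 to 2.5 rad, starts at 0 to 0.75; grows as the top of the rim rolls towards the bottle (-y). 1 rad is 20 mm of rim and 8 mm of jaw; the seated bottle is met at about 2.0. About 3 N along the rim turns the free wheel; once the jaw is on the bottle each further 1 N adds 2.5 N of clamping, of which 7 N stay when let go. Friction on the rim about 1.
- tumbler: Steel tumbler, 63 mm across, 81 mm tall, a bystander; origin at its underside.
- cup: Specimen cup with a red lid, 52 mm across, 64 mm tall, a bystander; origin at its underside.
- dropper: Small white dropper bottle, 27 mm across, 74 mm tall, a bystander; origin at its underside.
There are look-alikes about, which are no part of the job. What is meant by the bottle is not turquoise, and is the larger of those in its own colour.

How it is judged (in metres and radians):
On the way, in this order (a step that is already met when the one before it is completed fails the run):
1. the bottle stands between stop and jaw, let go, the jaw not yet on it (horizontal distance between bottle_centre and nest below 0.015 m and z of bottle_centre in the frame of nest below 0.049 m and angle between bottle_centre's own z axis and vertical below 0.1 rad and contact force between bottle and the fingers below 0.1 N and contact force between jaw and bottle below 0.5 N), for 0.2 s.
2. the fingertip has rolled the thumbwheel until the jaw presses on the bottle (contact force between jaw and bottle above 3 N), for 0.1 s.
At the end, for the whole second after the job is handed in: the bottle stands upright (within 4 degrees) on the clamp's plate, its axis within 4 mm of the nest, at rest, and the jaw presses it against the stop with more than 2.5 N (horizontal distance between bottle_centre and nest below 0.004 m and z of bottle_centre in the frame of nest below 0.048 m and angle between bottle_centre's own z axis and vertical below 0.07 rad and contact force between jaw and bottle above 2.5 N and linear speed of bottle below 0.01 m/s); the robot touches nothing.
It fails at once if the fingers press on the thumbwheel with more than 20 N (contact force between the fingers and thumbwheel above 20 N).
It fails at once if the wheel is worked with some part of the robot other than the fingers (contact force between the arm and thumbwheel above 2 N).
It fails at once if the jaw squeezes the bottle with more than 25 N (contact force between jaw and bottle above 25 N).
It fails at once if the jaw itself is pushed with more than 4 N (contact force between any of the fingers, the arm and jaw above 4 N).
It fails at once if a bystander (tumbler, cup or dropper) is moved by more than 15 mm (distance of any of tumbler, cup, dropper from where it was at the start of the episode above 0.015 m).
It also fails if it takes over 72 s, if anything falls off the work surface, if the arm or the gripper's body presses on something with over 40 N, if the wrist force passes 120 N, or if a joint passes its speed limit or range.

## Working session

There is one attempt and no reset: what is moved stays moved. The work goes in short steps, Python scripts to look and compute and a shell command to move; the robot and the scene stay as the last step left them, time stands still between calls to the robot, and variables do not carry over. Pictures are saved under pics/ and viewed, and the job is handed in when it is done.

```bash
ls; mkdir -p pics
cat > h.py <<'E'
import numpy as np, cv2
from station import sense, capture
def shot(cam,name):
    s=sense(); c=capture(cam)
    cv2.imwrite(f'pics/{name}.png',cv2.cvtColor(c['pixels'],cv2.COLOR_RGB2BGR))
    if 'world_from_camera' in c: T=np.array(c['world_from_camera'])
    else:
        W=np.eye(4);W[:3,:3]=np.array(s['ee_rot']);W[:3,3]=s['tcp_pos'];T=W@np.array(c['hand_eye'])
    np.savez(f'pics/{name}.npz',depth=c['depth'],T=T,K=[c['fx'],c['fy'],c['cx'],c['cy'],c['k1']],px=c['pixels'])
def ray(n,u,v):
    d=np.load(f'pics/{n}.npz');fx,fy,cx,cy,k=d['K']
    p=cv2.undistortPoints(np.array([[[u,v]]],float),np.array([[fx,0,cx],[0,fy,cy],[0,0,1]]),np.array([k,0,0,0.]))[0,0]
    return d,np.array([p[0],p[1],1])
def P(n,u,v):
    d,r=ray(n,u,v);z=d['depth'][int(round(v)),int(round(u))]
    return (d['T']@np.r_[r*z,1])[:3]
def Z(n,u,v,z):
    d,r=ray(n,u,v);o=d['T'][:3,3];w=d['T'][:3,:3]@r
    return o+w*(z-o[2])/w[2]
def proj(n,p):
    d=np.load(f'pics/{n}.npz');fx,fy,cx,cy,k=d['K'];q=np.linalg.inv(d['T'])@np.r_[p,1]
    a=q[:2]/q[2];a=a*(1+k*(a@a));return a*[fx,fy]+[cx,cy]
def cloud(n):
    d=np.load(f'pics/{n}.npz');fx,fy,cx,cy,k=d['K'];dep=d['depth']
    v,u=np.mgrid[:dep.shape[0],:dep.shape[1]]
    p=cv2.undistortPoints(np.stack([u,v],-1).reshape(-1,1,2).astype(float),np.array([[fx,0,cx],[0,fy,cy],[0,0,1]]),np.array([k,0,0,0.]))[:,0]
    r=np.c_[p,np.ones(len(p))]*dep.reshape(-1,1)
    return (r@d['T'][:3,:3].T+d['T'][:3,3]).reshape(*dep.shape,3)
E
python3 - <<'E'
from h import *
print(sense())
shot('side','s0');shot('top','t0');shot('wrist','w0')
E
```

```text
pics
{'time_s': 0.0, 'joints': array([-4.89540727e+01,  2.20926539e+01,  3.79967687e-01, -3.18380639e-02,
       -6.84095658e+01, -1.48171866e+01]), 'joint_velocities': array([-0.01583084, -0.02377521,  0.07353767,  0.06979959, -0.01199819,
        0.08255698]), 'effort': array([ 1.35025290e-03, -3.90668142e+01,  1.87404674e+01,  4.21984389e+00,
        1.09752902e-02, -2.18810401e-04]), 'tcp_pos': array([ 0.2759559 , -0.56001703,  0.18253365]), 'ee_rot': array([[-4.41770846e-01,  8.97127358e-01, -1.01140728e-03],
       [ 8.97125243e-01,  4.41772001e-01,  1.94845231e-03],
       [ 2.19482129e-03, -4.65895742e-05, -9.99997590e-01]]), 'wrist_force': array([ 0.23701729,  0.27324099, -0.74214297]), 'moment': array([-0.01256543,  0.01373923,  0.06369738]), 'gripper_width': 1.0020300759676823}
```

View pics/s0.png

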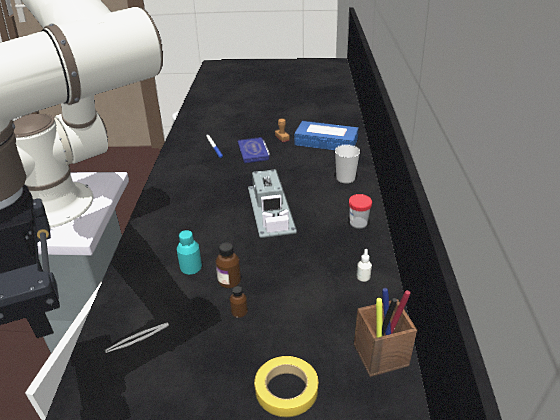

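View pics/t0.png

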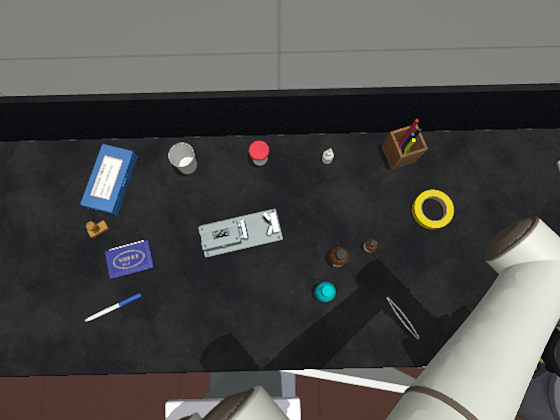

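View pics/w0.png

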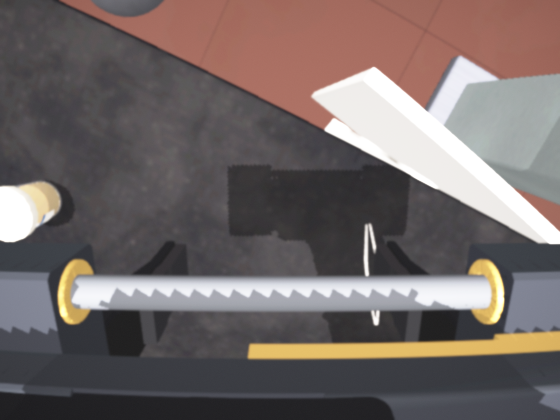

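The side view shows the large amber bottle at (228,265), with a small amber one at (238,302) and a turquoise one at (189,253). In the top view the bottle is at (338,257). The clamp is at (241,232), with its V stop on the right at (270,222) and the wheel on the left at (222,233).

Run:
```python
from h import *
im=cv2.imread('pics/t0.png')
a=cv2.resize(im[195:275,190:300],None,fx=7,fy=7,interpolation=cv2.INTER_CUBIC);cv2.imwrite('pics/t0a.png',a)
b=cv2.resize(im[225:315,300:400],None,fx=6,fy=6,interpolation=cv2.INTER_CUBIC);cv2.imwrite('pics/t0b.png',b)
im=cv2.imread('pics/s0.png')
b=cv2.resize(im[160:330,170:310],None,fx=3.5,fy=3.5,interpolation=cv2.INTER_CUBIC);cv2.imwrite('pics/s0a.png',b)
for n in 'ts':
    c=cloud(n+'0')
    print(np.load(f'pics/{n}0.npz')['T'][:3].round(3).tolist())
    m=(c[...,2]>.01)&(c[...,2]<.12)&(c[...,1]<.4)&(c[...,1]>-.4)&(c[...,0]>.3)&(c[...,0]<.66)
    l,lab,st,_=cv2.connectedComponentsWithStats(m.astype(np.uint8))
    for i in range(1,l):
        if st[i,4]>40:
            q=c[lab==i];print(n,st[i].tolist(),q.min(0).round(3),q.max(0).round(3),np.median(q,0).round(3))
```

```text
[[-0.024, -0.973, 0.228, 0.356], [-1.0, 0.024, -0.002, -0.112], [-0.004, -0.228, -0.974, 1.072]]
t [81, 192, 42, 24, 700] [0.607 0.286 0.01 ] [0.66  0.383 0.045] [0.637 0.326 0.038]
t [261, 210, 18, 27, 256] [ 0.539 -0.118  0.01 ] [ 0.61  -0.075  0.047] [ 0.571 -0.101  0.04 ]
t [198, 219, 51, 33, 1156] [ 0.504 -0.041  0.01 ] [0.586 0.08  0.064] [0.541 0.022 0.051]
t [86, 221, 23, 17, 243] [0.549 0.318 0.01 ] [0.59  0.368 0.066] [0.568 0.339 0.02 ]
t [363, 239, 15, 14, 147] [ 0.493 -0.363  0.011] [ 0.523 -0.333  0.064] [ 0.505 -0.343  0.042]
t [106, 241, 48, 38, 1274] [0.444 0.197 0.01 ] [0.536 0.32  0.022] [0.49  0.26  0.016]
t [328, 247, 21, 21, 320] [ 0.458 -0.286  0.01 ] [ 0.503 -0.241  0.093] [ 0.476 -0.259  0.064]
t [314, 283, 21, 19, 316] [ 0.374 -0.248  0.014] [ 0.417 -0.203  0.095] [ 0.394 -0.222  0.064]
t [108, 297, 29, 14, 55] [0.366 0.238 0.01 ] [0.396 0.306 0.015] [0.383 0.27  0.011]
[[0.999, -0.001, -0.042, 0.62], [0.034, -0.58, 0.814, -1.002], [-0.025, -0.815, -0.58, 0.699]]
s [275, 119, 14, 21, 154] [0.549 0.316 0.01 ] [0.588 0.365 0.064] [0.569 0.337 0.026]
s [294, 121, 20, 24, 359] [0.606 0.28  0.011] [0.66  0.38  0.042] [0.635 0.303 0.036]
s [237, 138, 32, 22, 506] [0.441 0.194 0.01 ] [0.535 0.32  0.02 ] [0.489 0.253 0.015]
s [249, 169, 40, 64, 1527] [ 0.495 -0.124  0.01 ] [0.596 0.082 0.063] [ 0.553 -0.03   0.042]
s [177, 230, 25, 42, 765] [ 0.372 -0.254  0.01 ] [ 0.419 -0.217  0.092] [ 0.4   -0.242  0.055]
s [216, 242, 24, 44, 788] [ 0.46  -0.293  0.01 ] [ 0.502 -0.254  0.092] [ 0.483 -0.28   0.056]
s [230, 286, 17, 29, 356] [ 0.494 -0.368  0.01 ] [ 0.522 -0.342  0.062] [ 0.51  -0.36   0.038]
```

View pics/t0a.png

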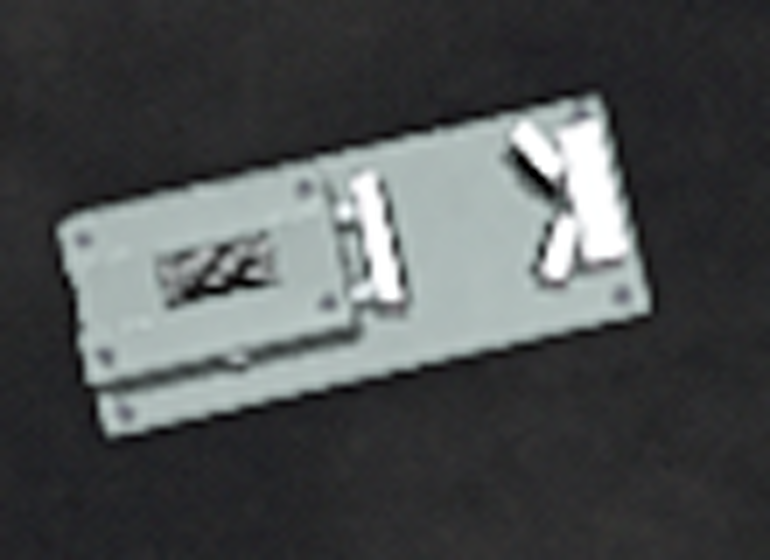

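View pics/s0a.png

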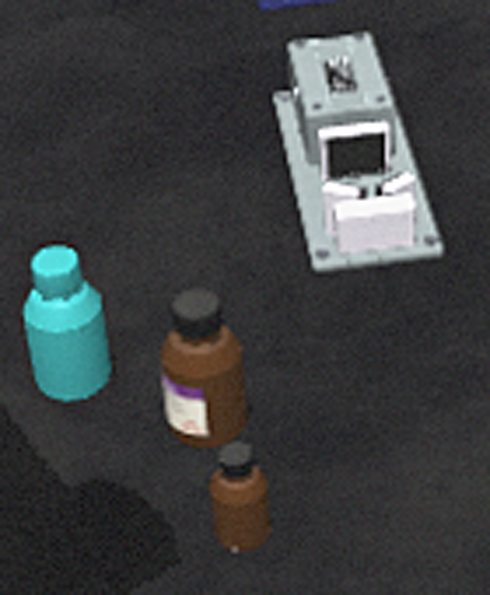

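The crop shows the base plate corners at (600,92), (650,312) and (108,437). The deck corners are about (60,222), (95,383), (355,325) and (325,162), and the slot is centred at (218,268).

Run:
```python
from h import *
def z(u,v,h): return Z('t0',190+u/7-.43,195+v/7-.43,h)[:2]
A=z(600,92,.008);B=z(650,312,.008);C=z(108,437,.008)
print('plate',A,B,C,'w',np.linalg.norm(A-B),'l',np.linalg.norm(B-C))
d=(C-B)/np.linalg.norm(C-B);e=(A-B)/np.linalg.norm(A-B)
print('y dir',d,np.degrees(np.arctan2(d[1],d[0])),'from e',np.degrees(np.arctan2(e[1],e[0])))
mid=(A+B)/2;print('origin',mid+d*.05)
D=[z(60,222,.052),z(95,383,.052),z(355,325,.052),z(325,162,.052)];print(D, 'deck c',np.mean(D,0),'->origin',np.mean(D,0)-d*.102)
# fit with model: min rect using top-view cloud of deck
c=cloud('t0')
for n in ('t0','s0'):
    c=cloud(n);m=(abs(c[...,2]-.052)<.004)&(abs(c[...,0]-.545)<.06)&(c[...,1]>-.04)&(c[...,1]<.1)
    m=cv2.morphologyEx(m.astype(np.uint8),cv2.MORPH_OPEN,np.ones((3,3)))>0
    q=c[m];print(n,len(q),q[:,2].mean(),cv2.minAreaRect((q[:,:2]*1000).astype(np.float32)))
    m=(c[...,2]>.002)&(c[...,2]<.07)&(abs(c[...,0]-.545)<.08)&(c[...,1]>-.14)&(c[...,1]<.1)
    print(cv2.minAreaRect((c[m][:,:2]*1000).astype(np.float32)))
    # bottle: cap
    m=(c[...,2]>.083)&(c[...,2]<.1)&(abs(c[...,0]-.48)<.04)&(abs(c[...,1]+.27)<.04)
    q=c[m];print('cap',cv2.minEnclosingCircle((q[:,:2]*1000).astype(np.float32)),q.mean(0))
    m=(c[...,2]>.006)&(c[...,2]<.05)&(abs(c[...,0]-.48)<.04)&(abs(c[...,1]+.27)<.04)
    q=c[m][:,:2]; from scipy.optimize import least_squares
    r=least_squares(lambda p:np.hypot(*(q-p).T)-.0225,[.48,-.265],loss='soft_l1',f_scale=.002);print('body',r.x)
    m=(c[...,2]<.06)&(c[...,2]>.02)&(abs(c[...,0]-.571)<.05)&(c[...,1]>-.13)&(c[...,1]<-.06)
b=[z2 for z2 in ()]
```

```text
plate [ 0.61644331 -0.11252162] [ 0.53309194 -0.12887396] [0.49202127 0.06898457] w 0.08494027174297938 l 0.2020762186915145
y dir [-0.20324349  0.97912823] 101.72669381729212 from e 11.099637916808868
origin [ 0.56460545 -0.07174138]
[array([0.56306134, 0.07960009]), array([0.50540798, 0.06631803]), array([ 0.52367573, -0.024615  ]), array([ 0.58248552, -0.01422049])] deck c [0.54365764 0.02677066] ->origin [ 0.56438848 -0.07310042]
t0 707 0.05206215030965372 ((543.0575561523438, 29.108856201171875), (59.96307373046875, 95.51210021972656), 11.74935531616211)
((544.8054809570312, -20.303512573242188), (159.6653594970703, 239.06663513183594), 0.07525283098220825)
cap ((481.4679260253906, -263.7835693359375), 13.43381404876709) [ 0.48092968 -0.26311865  0.08927446]
body [ 0.48088093 -0.26426693]
s0 496 0.05224227932051405 ((541.0317993164062, 27.34823226928711), (60.03574752807617, 101.53787231445312), 12.485884666442871)
((544.95166015625, -19.385147094726562), (159.6911163330078, 237.93214416503906), 0.022170620039105415)
cap ((481.29180908203125, -267.63323974609375), 13.74232292175293) [ 0.48091709 -0.26932092  0.08833987]
body [ 0.48003543 -0.26598438]
```

View pics/t0b.png

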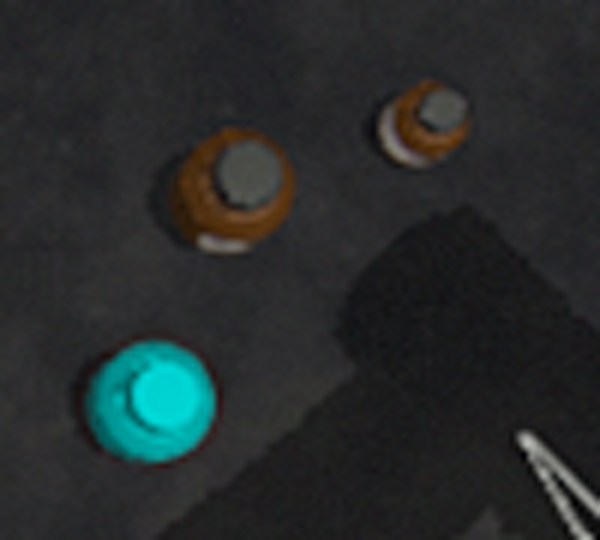

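Estimates: clamp yaw about 11.8° with its origin near (0.564, -0.072), and the bottle at (0.4805, -0.265). Next I move above the bottle and turn the jaws along the clamp's x axis.

```bash
python3 -m crank '[[0.0174,0.0314,0,0],[0.0174,0.0314,0,0],[0.0174,0.0314,0,0],[0.0174,0.0314,0,0],[0.0174,0.0314,0,0]]' 0.087
python3 -m crank '[[0.0174,0.0314,0,-0.12],[0,0,0,-0.12],[0,0,0,-0.12],[0,0,0,-0.12],[0,0,0,-0.12]]'
```

```text
time_s: 0.57
tcp_pos: [0.3791, -0.4116, 0.1834]
ee_rot: [[-0.442, 0.897, -0.0], [0.897, 0.442, 0.0], [0.001, -0.0, -1.0]]
wrist_force: [0.3, -0.2, -0.3]
gripper_width: 0.997
time_s: 0.98
tcp_pos: [0.3992, -0.3831, 0.1834]
ee_rot: [[-0.875, 0.485, -0.001], [0.485, 0.875, 0.0], [0.001, 0.0, -1.0]]
wrist_force: [0.4, -0.4, -0.2]
gripper_width: 0.998
```

```bash
python3 -m crank '[[0,0,0,-0.12],[0,0,0,-0.12],[0,0,0,-0.12],[0,0,0,-0.12],[0,0,0,-0.12]]'
python3 -m crank '[[0,0,0,-0.118],[0,0,0,0]]'
cat >> h.py <<'E'
def to(x,y,z=None):
    s=sense();R=np.array(s['ee_rot']);p=np.array(s['tcp_pos']);g=np.array([x,y,p[2] if z is None else z])
    print('tool delta mm',((R.T@(g-p))*1000).round(1),'p',p.round(4),'yaw',np.degrees(np.arctan2(R[1,0],R[0,0])).round(2),'F',np.round(s['wrist_force'],1))
E
python3 -c "
from h import *
to(.4805,-.265)"
```

```text
time_s: 1.4
tcp_pos: [0.3989, -0.3835, 0.1833]
ee_rot: [[-0.996, -0.093, -0.001], [-0.093, 0.996, 0.001], [0.001, 0.001, -1.0]]
wrist_force: [-0.2, 0.3, -0.6]
gripper_width: 1.0
time_s: 1.57
tcp_pos: [0.3989, -0.3835, 0.1833]
ee_rot: [[-0.979, -0.205, -0.001], [-0.205, 0.979, 0.0], [0.0, 0.001, -1.0]]
wrist_force: [0.3, -0.1, -0.2]
gripper_width: 1.002
tool delta mm [-104.2   99.2    0. ] p [ 0.3989 -0.3835  0.1833] yaw -168.14 F [ 0.3 -0.1 -0.2]
```

```bash
python3 -m crank '[[-0.026,0.0248,0,0],[-0.026,0.0248,0,0],[-0.026,0.0248,0,0],[-0.0262,0.0248,0,0],[0,0,0,0]]'
python3 -c "
from h import *
to(.4805,-.265); shot('wrist','w1');shot('side','s1');shot('top','t1')"
```

```text
time_s: 1.98
tcp_pos: [0.4838, -0.2616, 0.1835]
ee_rot: [[-0.979, -0.206, 0.001], [-0.206, 0.979, 0.0], [-0.001, 0.0, -1.0]]
wrist_force: [-0.0, -0.9, 0.6]
gripper_width: 1.001
tool delta mm [ 3.9 -2.6 -0. ] p [ 0.4838 -0.2616  0.1835] yaw -168.14 F [-0.  -0.9  0.6]
```

View pics/w1.png

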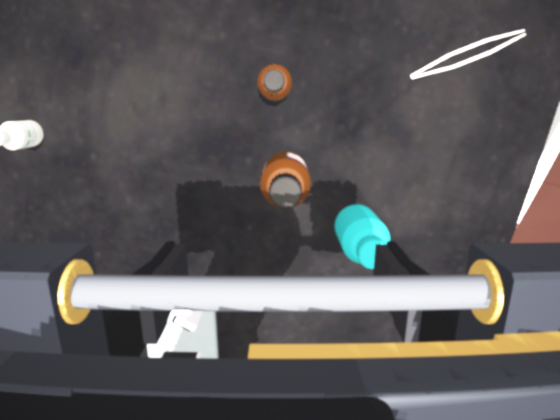

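View pics/s1.png

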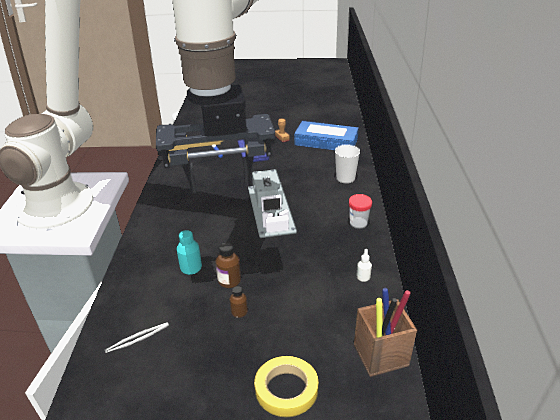

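In the wrist view the bottle is at (285,180), the small amber bottle at (275,82), the turquoise one at (360,235), and the clamp's stop is at lower left. I'll cross-check the positions using the wrist depth.

Run:
```python
from h import *
from scipy.optimize import least_squares
c=cloud('w1')
print(np.load('pics/w1.npz')['T'].round(3)[:3])
m=(c[...,2]>.083)&(c[...,2]<.1)&(abs(c[...,0]-.48)<.04)&(abs(c[...,1]+.27)<.04)
q=c[m];print(len(q),cv2.minEnclosingCircle((q[:,:2]*1000).astype(np.float32)),q.mean(0),q[:,2].max())
m=(c[...,2]>.006)&(c[...,2]<.05)&(abs(c[...,0]-.48)<.04)&(abs(c[...,1]+.27)<.04)
q=c[m][:,:2]
print(least_squares(lambda p:np.hypot(*(q-p).T)-.0225,[.48,-.265],loss='soft_l1',f_scale=.002).x)
print(P('w1',286,189),P('w1',368,245),P('w1',275,82))
for p in [(.481,-.2645,.09)]:
  for n in ('w1','t0','s0'): print(n,proj(n,p))
```

```text
[[-0.979 -0.198 -0.052  0.498]
 [-0.204  0.945  0.254 -0.331]
 [-0.001  0.259 -0.966  0.384]]
853 ((481.25897216796875, -266.5317077636719), 13.5305814743042) [ 0.4814785  -0.26703316  0.08834362] 0.09092435634445867
[ 0.4805999  -0.26593865]
[ 0.48099426 -0.26877375  0.08865756] [ 0.40391532 -0.23612132  0.08889879] [ 0.50691697 -0.34913388  0.05980834]
w1 [284.90277832 194.47608482]
t0 [341.23387107 253.91117024]
s0 [225.63863642 244.99837111]
```

```bash
python3 -m crank '[[0,0,0,-0.12],[0,0,0,-0.12],[0,0,0,-0.12],[0,0,0,0]]'
python3 -c "
from h import *
to(.481,-.2657,.028)"
```

```text
time_s: 2.47
tcp_pos: [0.48, -0.2664, 0.1836]
ee_rot: [[-0.845, -0.534, -0.0], [-0.534, 0.845, 0.0], [0.0, 0.0, -1.0]]
wrist_force: [-0.0, 0.3, 0.5]
gripper_width: 1.001
tool delta mm [ -1.3   0.  155.6] p [ 0.48   -0.2664  0.1836] yaw -147.7 F [-0.   0.3  0.5]
```

```bash
python3 -m crank '[[-0.001,0,0.03,0],[0,0,0.03,0],[0,0,0.03,0],[0,0,0.02,0],[0,0,0,0]]'
python3 -c "
from h import *
to(.481,-.2657,.028);shot('wrist','w2')"
```

```text
time_s: 2.88
tcp_pos: [0.4775, -0.2644, 0.0691]
ee_rot: [[-0.848, -0.53, -0.01], [-0.53, 0.848, 0.003], [0.006, 0.008, -1.0]]
wrist_force: [-0.8, -0.2, 0.4]
gripper_width: 0.998
tool delta mm [-2.6 -3.3 41. ] p [ 0.4775 -0.2644  0.0691] yaw -148.0 F [-0.8 -0.2  0.4]
```

View pics/w2.png

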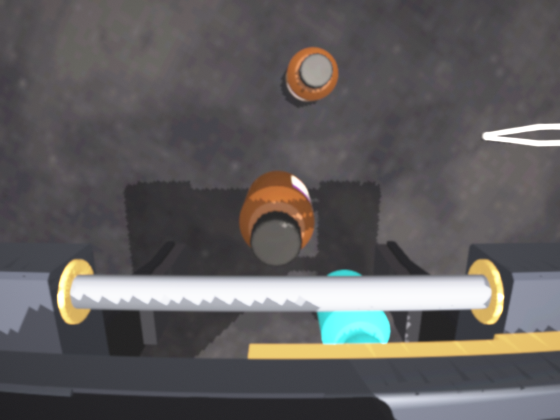

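The bottle's cap at (276,238) is roughly midway between the fingers at columns 165 and 410. The turquoise bottle at (355,320) lies behind the gripper's footprint. I continue down.

```bash
python3 -m crank '[[0,0,0,0],[0,0,0,0]]'
python3 -c "
from h import *
to(.481,-.2657,.028)"
```

```text
time_s: 3.1
tcp_pos: [0.4831, -0.2657, 0.0756]
ee_rot: [[-0.845, -0.534, 0.003], [-0.534, 0.845, -0.001], [-0.002, -0.003, -1.0]]
wrist_force: [0.6, 0.5, 0.1]
gripper_width: 0.999
tool delta mm [ 1.9  1.2 47.6] p [ 0.4831 -0.2657  0.0756] yaw -147.71 F [0.6 0.5 0.1]
```

```bash
python3 -m crank '[[0.0005,0.001,0.015,0],[0,0,0.015,0],[0,0,0.01,0],[0,0,0.006,0],[0,0,0,0]]'
python3 -m crank '[[0,0,0,0],[0,0,0,0],[0,0,0,0]]'
python3 -c "
from h import *
to(.481,-.2657,.028)"
```

```text
time_s: 3.52
tcp_pos: [0.4805, -0.2642, 0.0272]
ee_rot: [[-0.845, -0.535, -0.001], [-0.535, 0.845, 0.0], [0.001, 0.001, -1.0]]
wrist_force: [0.3, 0.2, -0.3]
gripper_width: 1.0
time_s: 3.77
tcp_pos: [0.4816, -0.2644, 0.0285]
ee_rot: [[-0.845, -0.536, 0.002], [-0.536, 0.845, -0.001], [-0.001, -0.001, -1.0]]
wrist_force: [0.2, -0.3, 0.3]
gripper_width: 1.0
tool delta mm [ 1.1 -0.8  0.5] p [ 0.4816 -0.2644  0.0285] yaw -147.62 F [ 0.2 -0.3  0.3]
```

```bash
python3 -m crank '[[0,0,0,0],[0,0,0,0],[0,0,0,0],[0,0,0,0],[0,0,0,0]]' 0.035
python3 -m crank '[[0,0,0,0],[0,0,0,0],[0,0,0,0],[0,0,0,0],[0,0,0,0]]'
```

```text
time_s: 4.18
tcp_pos: [0.4808, -0.2643, 0.0277]
ee_rot: [[-0.845, -0.535, 0.0], [-0.535, 0.845, -0.0], [-0.0, -0.0, -1.0]]
wrist_force: [-0.3, 0.1, -0.4]
gripper_width: 0.706
time_s: 4.6
tcp_pos: [0.4808, -0.2643, 0.0276]
ee_rot: [[-0.845, -0.535, -0.0], [-0.535, 0.845, 0.0], [0.0, 0.0, -1.0]]
wrist_force: [1.0, -0.4, -0.1]
gripper_width: 0.416
```

```bash
python3 -m crank '[[0,0,0,0],[0,0,0,0]]'; python3 -c "
from h import *
shot('wrist','w3');shot('side','s3')
im=cv2.imread('pics/s3.png');cv2.imwrite('pics/s3a.png',cv2.resize(im[130:330,140:300],None,fx=3,fy=3))"
```

```text
time_s: 4.77
tcp_pos: [0.4808, -0.2643, 0.0276]
ee_rot: [[-0.845, -0.535, -0.0], [-0.535, 0.845, 0.0], [-0.0, 0.0, -1.0]]
wrist_force: [0.1, -0.0, 0.0]
gripper_width: 0.406
```

View pics/s3a.png

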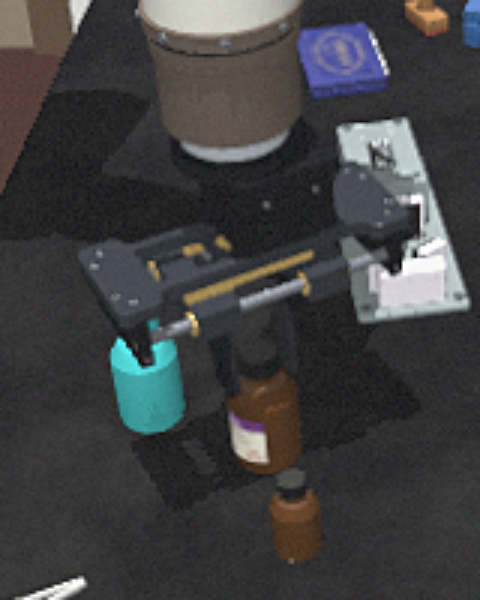

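View pics/w3.png

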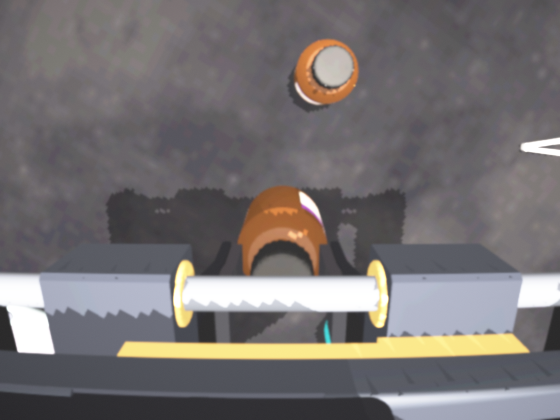

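Run:
```python
from h import *
from scipy.optimize import least_squares
for n in ('w3','s3'):
    c=cloud(n)
    px=np.load(f'pics/{n}.npz')['px'].astype(int)
    amber=(px[...,0]>px[...,2]*1.8)&(px[...,0]>50)
    m=amber&(c[...,2]>.006)&(c[...,2]<.05)&(abs(c[...,0]-.48)<.04)&(abs(c[...,1]+.27)<.05)
    q=c[m][:,:2];print(n,len(q),least_squares(lambda p:np.hypot(*(q-p).T)-.0225,[.48,-.265],loss='soft_l1',f_scale=.002).x)
c=cloud('w3'); 
for u,v in [(283,270),(283,262),(330,66),(228,265),(340,265),(300,240)]: print(u,v,P('w3',u,v).round(4))
im=cv2.imread('pics/w3.png');cv2.imwrite('pics/w3a.png',cv2.resize(im[170:350,170:400],None,fx=3.4,fy=3.3))
```

```text
w3 909 [ 0.48110597 -0.26637058]
s3 204 [ 0.47982053 -0.26594983]
283 270 [ 0.4842 -0.2711  0.0894]
283 262 [ 0.4859 -0.2739  0.0891]
330 66 [ 0.51   -0.3496  0.0593]
228 265 [ 0.5038 -0.2612  0.0894]
340 265 [ 0.4675 -0.286   0.093 ]
300 240 [ 0.48   -0.2792  0.0672]
```

View pics/w3a.png

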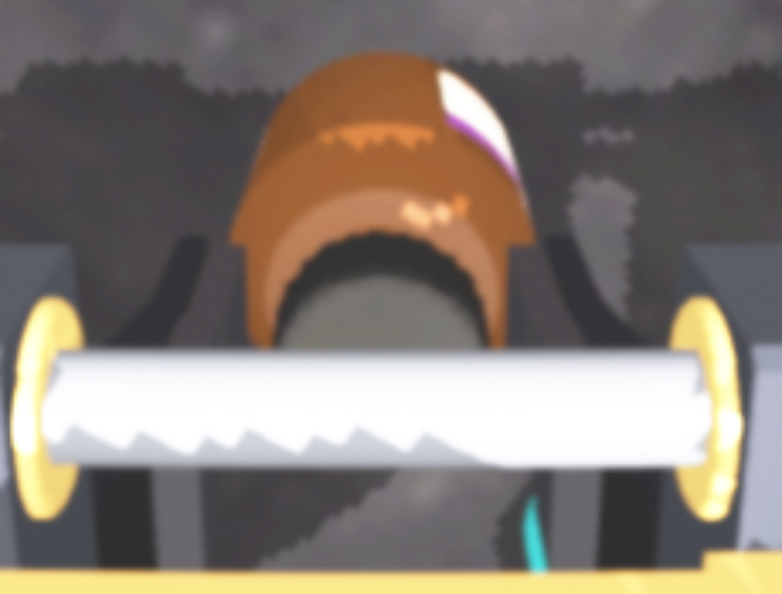

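The fingers seem to straddle the bottle, but the opening reads 35 mm. I'll close further to test the grip, then lift.

```bash
python3 -m crank '[[0,0,0,0],[0,0,0,0],[0,0,0,0]]' 0.03;python3 -c "
from h import *
shot('wrist','w4')
im=cv2.imread('pics/w4.png');cv2.imwrite('pics/w4a.png',cv2.resize(im[170:350,170:400],None,fx=3.4,fy=3.3))"
```

```text
time_s: 5.12
tcp_pos: [0.4808, -0.2642, 0.0276]
ee_rot: [[-0.845, -0.535, -0.0], [-0.535, 0.845, 0.0], [0.0, 0.0, -1.0]]
wrist_force: [-0.3, 0.7, -0.3]
gripper_width: 0.352
```

View pics/w4a.png

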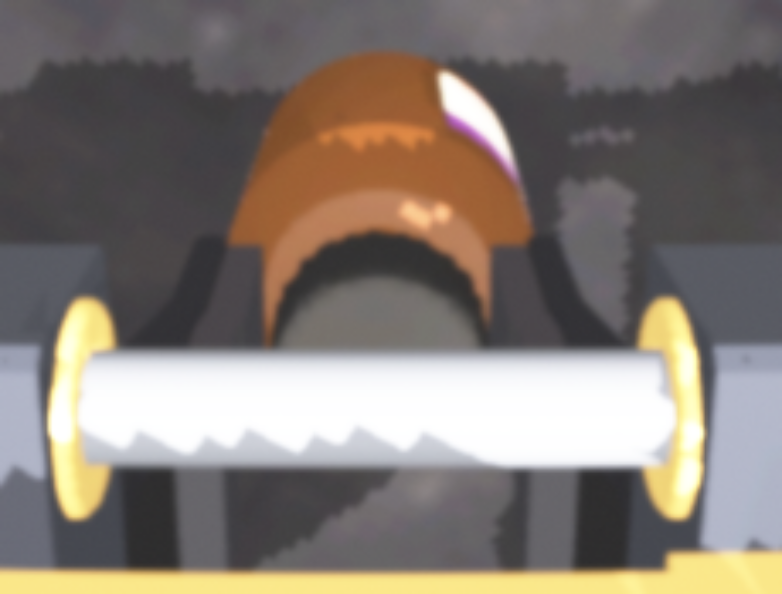

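Run:
```python
from h import *
n='w4'
s=sense();R=np.array(s['ee_rot']);p=np.array(s['tcp_pos'])
def t(n,u,v): return ((R.T@(P(n,u,v)-p))*1000).round(1)
for a,b in [(205,250),(240,260),(222,300),(560,250),(515,270),(230,330),(200,500),(560,500),(380,300),(380,150),(380,80)]:
    u,v=170+a/3.4,170+b/3.3; print((a,b),t(n,u,v),P(n,u,v).round(3))
```

```text
(205, 250) [-22.1 -11.8 -45.7] [ 0.506 -0.262  0.073]
(240, 260) [-17.8  -9.9 -44.6] [ 0.501 -0.263  0.072]
(222, 300) [-18.5 -10.  -58.4] [ 0.502 -0.263  0.086]
(560, 250) [ 23.6 -11.7 -45.7] [ 0.467 -0.287  0.073]
(515, 270) [ 17.5 -10.  -48.4] [ 0.471 -0.282  0.076]
(230, 330) [-16.7  -9.8 -66.7] [ 0.5   -0.264  0.094]
(200, 500) [-17.7  -0.6 -88.3] [ 0.496 -0.255  0.116]
(560, 500) [ 18.3  -0.1 -87.6] [ 0.465 -0.274  0.115]
(380, 300) [  0.3 -11.3 -61.3] [ 0.487 -0.274  0.089]
(380, 150) [  0.4 -21.3 -31.2] [ 0.492 -0.282  0.059]
(380, 80) [  0.6 -24.3  -0.4] [ 0.493 -0.285  0.028]
```

Run:
```python
from h import *
shot('side','s4')
im=cv2.imread('pics/s4.png')
s=sense();R=np.array(s['ee_rot']);p=np.array(s['tcp_pos'])
x0,y0,f=195,215,9
o=cv2.resize(im[y0:y0+66,x0:x0+75],None,fx=f,fy=f,interpolation=cv2.INTER_CUBIC)
o=cv2.convertScaleAbs(o,alpha=1.8,beta=20)
for q in [(0.0155,0,0),(-.0155,0,0),(.0305,0,0),(-.0305,0,0)]:
    for z in (0,-.045):
        u=proj('s4',p+R@np.array([q[0],q[1],z]));print(q,z,u)
        cv2.circle(o,(int((u[0]-x0+.5)*f),int((u[1]-y0+.5)*f)),4,(0,255,0) if z==0 else (0,0,255),-1)
cv2.imwrite('pics/s4a.png',o)
```

```text
(0.0155, 0, 0) 0 [221.16979324 272.1181774 ]
(0.0155, 0, 0) -0.045 [218.98983557 254.67739932]
(-0.0155, 0, 0) 0 [235.27383327 266.55333768]
(-0.0155, 0, 0) -0.045 [233.5156027  249.15270524]
(0.0305, 0, 0) 0 [214.23802115 274.84867026]
(0.0305, 0, 0) -0.045 [211.84685364 257.39146216]
(-0.0305, 0, 0) 0 [241.99036972 263.89902828]
(-0.0305, 0, 0) -0.045 [240.42906185 246.5207143 ]
```

View pics/s4a.png

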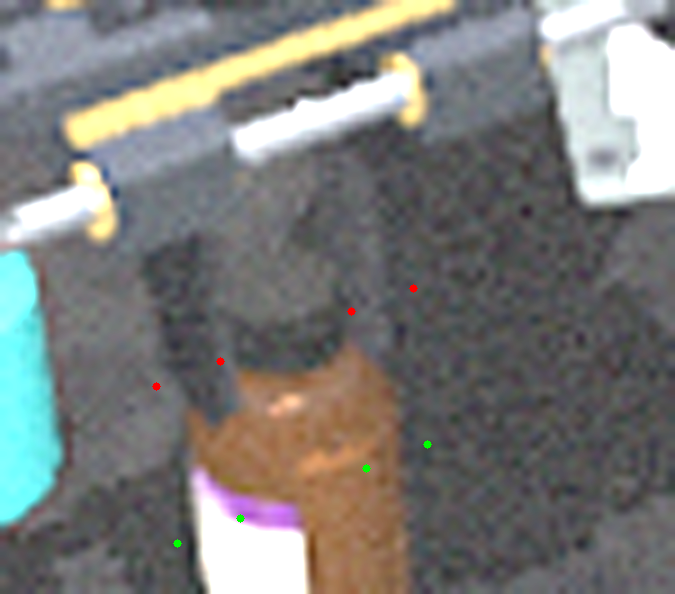

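Run:
```python
from h import *
d=np.load('pics/w1.npz')
he=None
import numpy as np
c=capture('wrist');H=np.array(c['hand_eye'])
for n in('w0','w1'):
    cl=cloud(n);T=np.load(f'pics/{n}.npz')['T'];W=T@np.linalg.inv(H)
    t=(cl-W[:3,3])@W[:3,:3]*1000
    for u,v in [(172,247),(165,260),(180,250),(150,290),(130,330),(150,340),(400,250),(410,262),(425,335)]: print(n,u,v,t[v,u].round(0))
    m=(abs(t[...,1])<15)&(abs(t[...,0])<65)&(abs(t[...,0])>38)&(np.load(f'pics/{n}.npz')['depth']>0.02)
    q=t[m];q=q[q[:,2]<20];print('max z fingers',np.percentile(q[:,2],[90,98,100]))
im=cv2.imread('pics/w0.png');cv2.imwrite('pics/w0a.png',cv2.convertScaleAbs(cv2.resize(im[225:375,90:480],None,fx=2,fy=3),alpha=2,beta=20))
```

```text
w0 172 247 [-48. -10. -44.]
w0 165 260 [-48.  -9. -56.]
w0 180 250 [-44. -10. -47.]
w0 150 290 [ -29.  -32. -125.]
w0 130 330 [-48.  -2. -97.]
w0 150 340 [-46.   8. -87.]
w0 400 250 [ 51. -11. -50.]
w0 410 262 [ 51. -11. -63.]
w0 425 335 [ 48.   2. -93.]
max z fingers [-49.36684719 -40.51565259 -37.27453317]
w1 172 247 [-48. -11. -45.]
w1 165 260 [-48. -10. -57.]
w1 180 250 [-44. -10. -46.]
w1 150 290 [ -29.  -31. -125.]
w1 130 330 [-48.  -3. -98.]
w1 150 340 [-46.   7. -88.]
w1 400 250 [ 51. -12. -52.]
w1 410 262 [ 51. -11. -63.]
w1 425 335 [ 47.   2. -94.]
max z fingers [-49.25299113 -40.65669667 -37.71663843]
```

View pics/w0a.png

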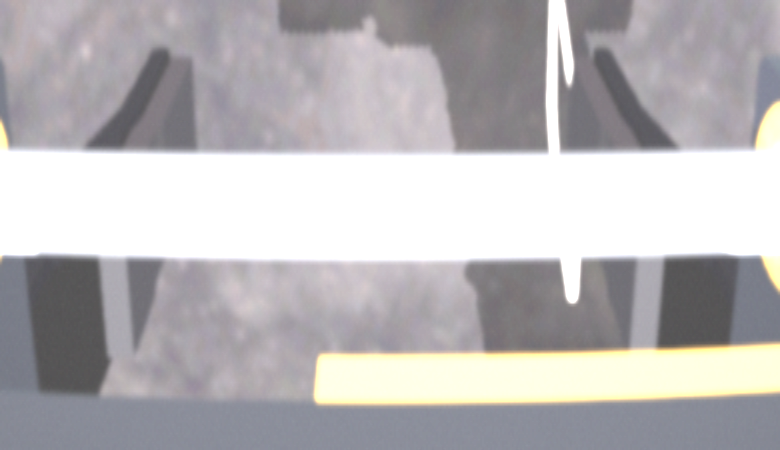

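Run:
```python
from h import *
im=cv2.imread('pics/s1.png')
x0,y0,f=150,100,5.5
o=cv2.resize(im[y0:y0+105,x0:x0+140],None,fx=f,fy=f,interpolation=cv2.INTER_CUBIC)
o=cv2.convertScaleAbs(o,alpha=2,beta=20)
p=np.array([.4838,-.2616,.1835]);R=np.array([[-.979,-.206,0],[-.206,.979,0],[0,0,-1]])
for x in (.0435,-.0435):
    for z,cc in ((0,(0,255,0)),(-.04,(0,0,255)),(-.07,(255,0,0))):
        u=proj('s1',p+R@np.array([x,-.0095,z]));print(x,z,u)
        cv2.circle(o,(int((u[0]-x0+.5)*f),int((u[1]-y0+.5)*f)),4,cc,-1)
cv2.imwrite('pics/s1a.png',o)
```

```text
0.0435 0 [198.96072112 209.61094497]
0.0435 -0.04 [196.32086678 190.7477634 ]
0.0435 -0.07 [194.27556369 175.95090335]
-0.0435 0 [247.62855261 203.74901111]
-0.0435 -0.04 [246.27363167 184.90580962]
-0.0435 -0.07 [245.22070404 170.13252963]
```

View pics/s1a.png

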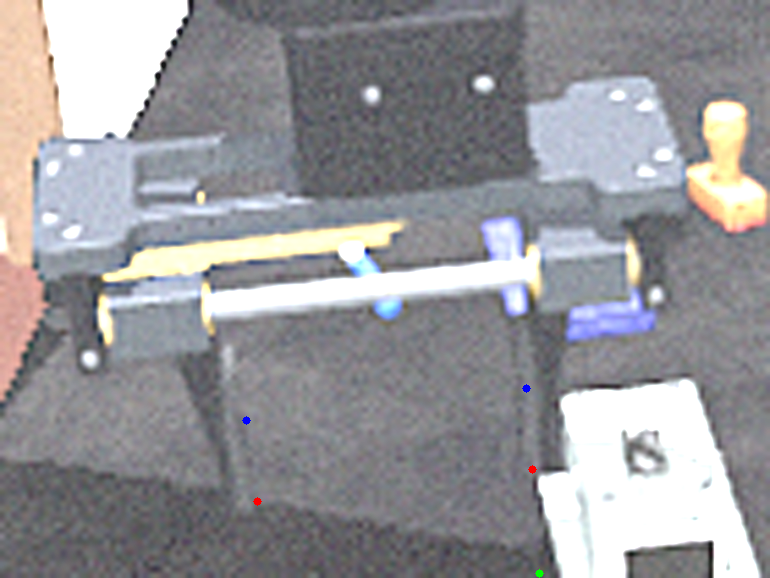

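Important finding: the wrist depth and the side view agree that the physical fingertips end about 40 mm behind the reported TCP. So the fingers only closed around the neck, with the tips at z ≈ 0.066. I'll open, go down about 38 mm more in small steps, and watch the force.

```bash
python3 -m crank '[[0,0,0,0],[0,0,0,0],[0,0,0,0],[0,0,0,0],[0,0,0,0]]' 0.087
python3 -m crank '[[0,-0.002,0,0],[0,0,0,0],[0,0,0,0],[0,0,0,0],[0,0,0,0]]'
python3 -m crank '[[0,0,0.004,0],[0,0,0.004,0],[0,0,0.004,0],[0,0,0,0],[0,0,0,0]]'
python3 -c "
from h import *
to(.481,-.266,-.012);shot('side','s5')
im=cv2.imread('pics/s5.png');cv2.imwrite('pics/s5a.png',cv2.convertScaleAbs(cv2.resize(im[200:300,160:270],None,fx=6,fy=6,interpolation=cv2.INTER_CUBIC),alpha=1.8,beta=20))"
```

```text
time_s: 5.68
tcp_pos: [0.4809, -0.2642, 0.0277]
ee_rot: [[-0.845, -0.535, 0.0], [-0.535, 0.845, -0.0], [-0.0, -0.0, -1.0]]
wrist_force: [-0.0, -0.1, 0.3]
gripper_width: 0.641
time_s: 6.1
tcp_pos: [0.4819, -0.2659, 0.0276]
ee_rot: [[-0.845, -0.535, -0.0], [-0.535, 0.845, 0.0], [0.0, 0.0, -1.0]]
wrist_force: [0.4, 0.2, 0.1]
gripper_width: 0.973
time_s: 6.52
tcp_pos: [0.4815, -0.2658, 0.0151]
ee_rot: [[-0.845, -0.535, -0.001], [-0.535, 0.845, 0.0], [0.001, 0.001, -1.0]]
wrist_force: [-0.0, -0.2, -1.1]
gripper_width: 0.999
tool delta mm [ 0.5  0.1 27.1] p [ 0.4815 -0.2658  0.0151] yaw -147.62 F [-0.  -0.2 -1.1]
```

View pics/s5a.png

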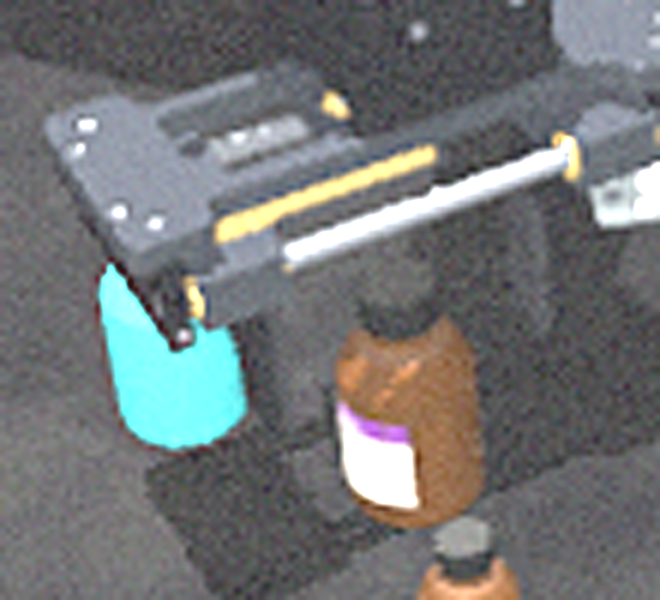

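```bash
python3 -m crank '[[0,0,0.004,0],[0,0,0.004,0],[0,0,0.004,0],[0,0,0,0],[0,0,0,0]]'
python3 -m crank '[[0,0,0.004,0],[0,0,0.004,0],[0,0,0.004,0],[0,0,0.003,0],[0,0,0,0]]'
python3 -c "
from h import *
to(.481,-.266,-.012);shot('side','s6');shot('wrist','w6')
c=cloud('w6');s=sense();R=np.array(s['ee_rot']);p=np.array(s['tcp_pos']);t=(c-p)@R*1000
m=(c[...,2]>-.01)&(abs(t[...,1])<12)&(abs(t[...,0])>42)&(abs(t[...,0])<60)
print(np.sort(t[m][:,2])[-30:].round(1))
im=cv2.imread('pics/s6.png');cv2.imwrite('pics/s6a.png',cv2.convertScaleAbs(cv2.resize(im[200:300,160:270],None,fx=6,fy=6,interpolation=cv2.INTER_CUBIC),alpha=1.8,beta=20))"
```

```text
time_s: 6.98
tcp_pos: [0.4816, -0.2659, 0.0032]
ee_rot: [[-0.845, -0.535, -0.001], [-0.535, 0.845, 0.0], [0.001, 0.001, -1.0]]
wrist_force: [-0.8, -0.6, -0.5]
gripper_width: 0.997
time_s: 7.4
tcp_pos: [0.4812, -0.2657, -0.0123]
ee_rot: [[-0.845, -0.535, -0.002], [-0.535, 0.845, 0.001], [0.001, 0.001, -1.0]]
wrist_force: [0.4, 0.8, 0.0]
gripper_width: 1.005
tool delta mm [ 0.3 -0.1 -0.3] p [ 0.4812 -0.2657 -0.0123] yaw -147.64 F [0.4 0.8 0. ]
[-9.6 -9.6 -9.6 -9.6 -9.6 -9.5 -9.5 -9.5 -9.5 -9.5 -9.5 -9.5 -9.5 -9.4
 -9.4 -9.3 -9.3 -9.3 -9.3 -9.3 -9.3 -9.3 -9.2 -9.1 -9.1 -9.1 -9.  -8.8
 -8.8 -8.7]
```

View pics/s6a.png

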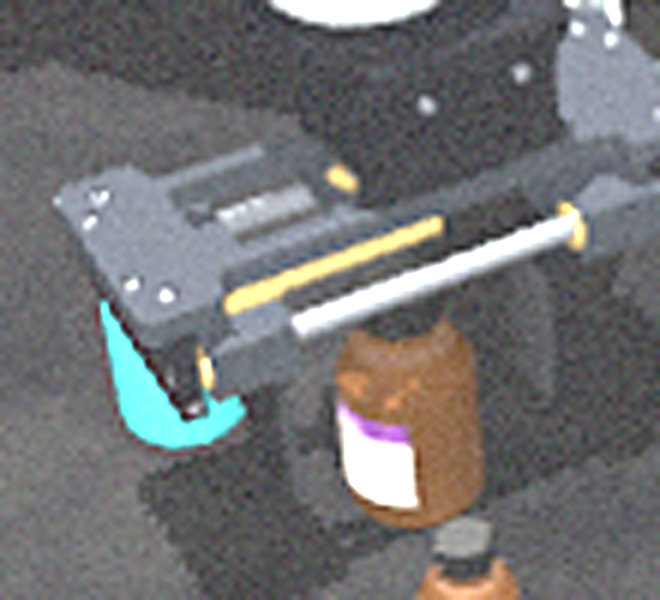

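View pics/w6.png

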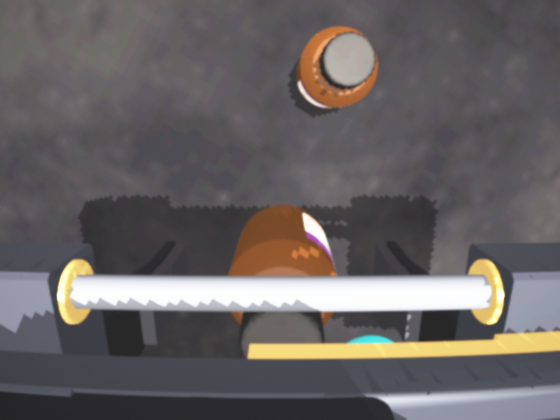

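```bash
python3 -m crank '[[0,0,0,0],[0,0,0,0],[0,0,0,0],[0,0,0,0],[0,0,0,0]]' 0.03
python3 -m crank '[[0,0,0,0],[0,0,0,0],[0,0,0,0],[0,0,0,0],[0,0,0,0]]'
python3 -m crank '[[0,0,0,0],[0,0,0,0]]'
```

```text
time_s: 7.92
tcp_pos: [0.482, -0.266, -0.0112]
ee_rot: [[-0.845, -0.535, 0.0], [-0.535, 0.845, -0.0], [-0.0, -0.0, -1.0]]
wrist_force: [-0.3, 0.8, -0.5]
gripper_width: 0.702
time_s: 8.33
tcp_pos: [0.4818, -0.266, -0.0113]
ee_rot: [[-0.845, -0.535, -0.0], [-0.535, 0.845, -0.0], [0.0, 0.0, -1.0]]
wrist_force: [-0.1, 0.1, 0.9]
gripper_width: 0.505
time_s: 8.5
tcp_pos: [0.4818, -0.266, -0.0113]
ee_rot: [[-0.845, -0.535, -0.0], [-0.535, 0.845, -0.0], [0.0, 0.0, -1.0]]
wrist_force: [-0.7, -0.4, 0.1]
gripper_width: 0.506
```

Gripped at a 44 mm opening, as expected. I lift.

```bash
python3 -m crank '[[0,0,-0.01,0],[0,0,-0.02,0],[0,0,-0.025,0],[0,0,-0.02,0],[0,0,-0.015,0]]'
python3 -m crank '[[0,0,0,0.1],[0,0,0,0.12],[0,0,0,0.12],[0,0,0,0.0],[0,0,0,0]]'
python3 -c "
from h import *
to(.564-.0006,-.072+.003,.085);shot('wrist','w7');shot('side','s7')"
```

```text
time_s: 8.92
tcp_pos: [0.4829, -0.2662, 0.0813]
ee_rot: [[-0.844, -0.536, 0.003], [-0.536, 0.844, -0.001], [-0.002, -0.002, -1.0]]
wrist_force: [0.6, -0.7, -0.8]
gripper_width: 0.507
time_s: 9.33
tcp_pos: [0.482, -0.2659, 0.0791]
ee_rot: [[-0.974, -0.226, 0.001], [-0.226, 0.974, -0.0], [-0.001, -0.0, -1.0]]
wrist_force: [0.5, -0.1, 0.2]
gripper_width: 0.507
tool delta mm [-123.8  173.4   -5.8] p [ 0.482  -0.2659  0.0791] yaw -166.93 F [ 0.5 -0.1  0.2]
```

View pics/w7.png

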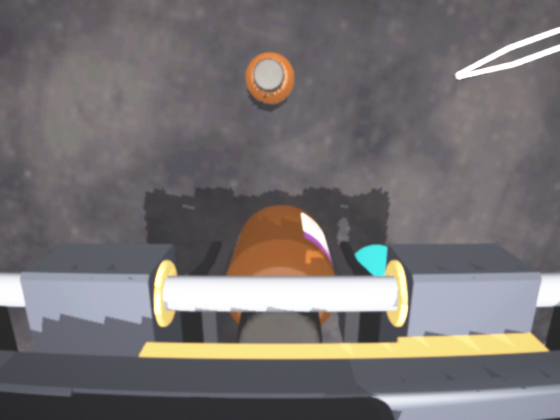

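View pics/s7.png

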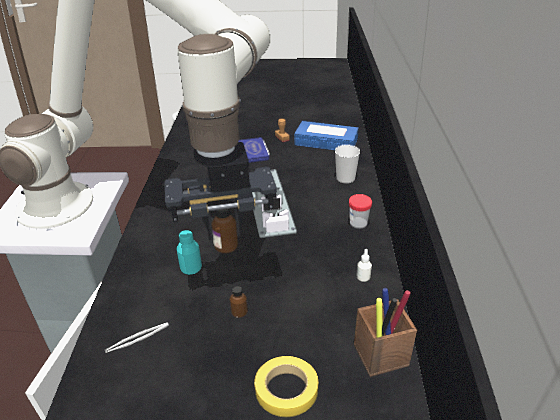

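The bottle is held upright in the air, and the neighbours are untouched. Moving over the nest.

```bash
python3 -m crank '[[-0.009,0.0126,0,-0.022],[-0.0188,0.0264,0,0],[-0.0188,0.0264,0,0],[-0.0188,0.0264,0,0],[-0.0188,0.0264,0,0]]'
python3 -m crank '[[-0.0188,0.0264,0,0],[-0.0104,0.014,0,0],[-0.007,0.010,0,0],[0,0,0,0],[0,0,0,0]]'
python3 -m crank '[[0,0,0,0],[0,0,0,0],[0,0,0,0]]'
python3 -c "
from h import *
to(.564-.0006,-.072+.003,.085);shot('top','t8');shot('side','s8');shot('wrist','w8')
x=cv2.imread('pics/s8.png');cv2.imwrite('pics/s8a.png',cv2.resize(x[140:260,190:340],None,fx=5,fy=5,interpolation=cv2.INTER_CUBIC))
x=cv2.imread('pics/t8.png');cv2.imwrite('pics/t8a.png',cv2.resize(x[160:280,170:320],None,fx=5,fy=5,interpolation=cv2.INTER_CUBIC))
"
```

```text
time_s: 9.85
tcp_pos: [0.5353, -0.1296, 0.0787]
ee_rot: [[-0.969, -0.246, 0.0], [-0.246, 0.969, -0.0], [-0.0, -0.0, -1.0]]
wrist_force: [-0.4, -0.3, 0.0]
gripper_width: 0.508
time_s: 10.27
tcp_pos: [0.5575, -0.073, 0.0785]
ee_rot: [[-0.969, -0.246, -0.001], [-0.246, 0.969, -0.0], [0.001, 0.0, -1.0]]
wrist_force: [0.1, -1.2, 0.3]
gripper_width: 0.507
time_s: 10.52
tcp_pos: [0.5573, -0.0742, 0.0787]
ee_rot: [[-0.97, -0.243, -0.0], [-0.243, 0.97, -0.0], [0.0, 0.0, -1.0]]
wrist_force: [1.5, 0.1, -0.2]
gripper_width: 0.505
tool delta mm [-7.2  3.5 -6.3] p [ 0.5573 -0.0742  0.0787] yaw -165.92 F [ 1.5  0.1 -0.2]
```

View pics/s8a.png

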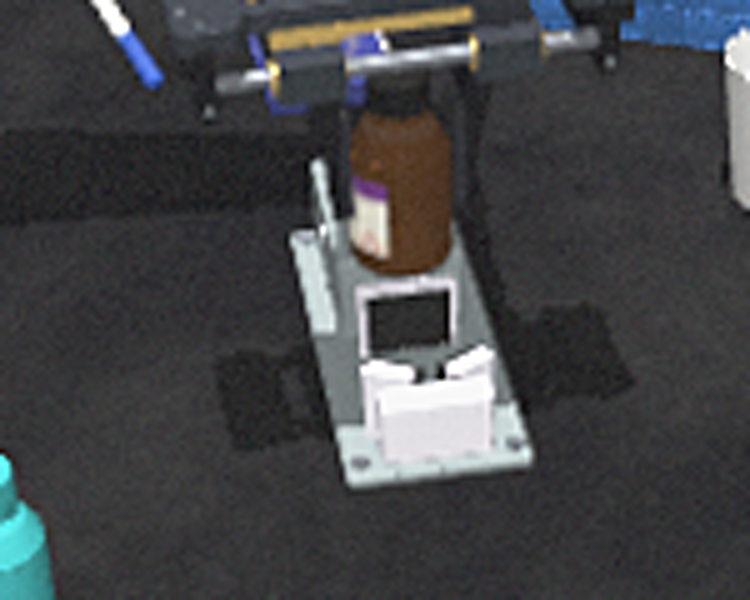

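View pics/w8.png

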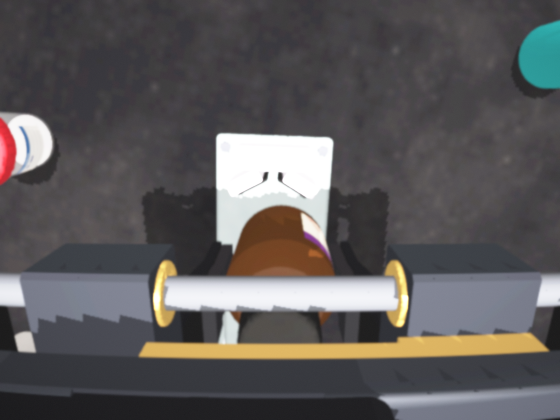

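View pics/t8a.png

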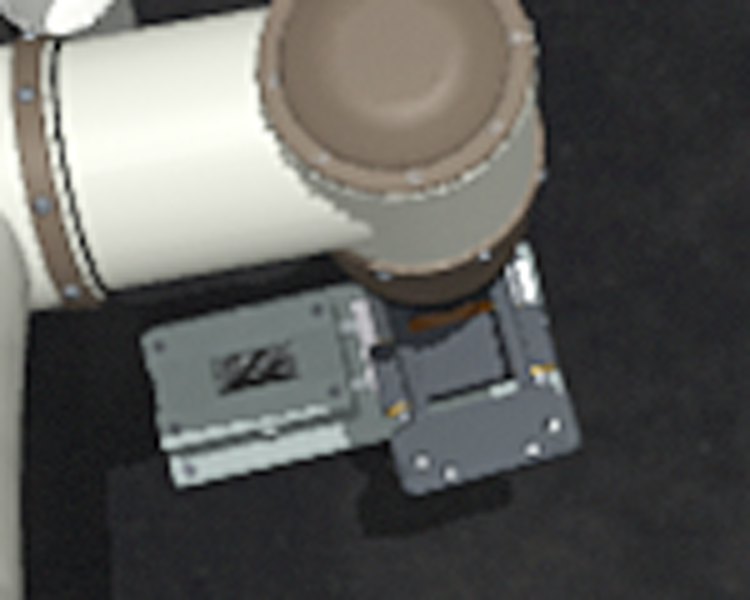

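The wrist view shows the plate's stop-side corners at about (217,134) and (333,138), with the V gap at (273,178). I'll refine the clamp pose from these.

Run:
```python
from h import *
x=cv2.imread('pics/w8.png');cv2.imwrite('pics/w8a.png',cv2.resize(x[120:260,190:360],None,fx=4.5,fy=4.2,interpolation=cv2.INTER_CUBIC))
c=cloud('w8');T=np.load('pics/w8.npz')
A=Z('w8',217,134,.008);B=Z('w8',333,138,.008);print(A,B,np.linalg.norm(A-B),np.degrees(np.arctan2(*(A-B)[1::-1])))
a=np.radians(11.8);d=np.array([-np.sin(a),np.cos(a)]);print('origin',(A+B)[:2]/2+.05*d)
m=(c[...,2]>.004)&(c[...,2]<.012)&(c[...,1]<-.1)&(abs(c[...,0]-.57)<.07);q=c[m];print('plate z',q[:,2].mean(),len(q))
# stop top
m=(c[...,2]>.040)&(c[...,2]<.048)&(c[...,1]<-.07)&(c[...,1]>-.14)&(abs(c[...,0]-.57)<.07)
q=c[m][:,:2]-np.array([.5636,-.072]);X=q@np.array([np.cos(a),np.sin(a)]);Y=q@d
print('stop in clamp: x',np.percentile(X,[1,50,99]).round(4),'y',np.percentile(Y,[1,50,99]).round(4))
s=sense();print(s['tcp_pos'])
```

```text
[ 0.61388851 -0.11317375  0.008     ] [ 0.5331381 -0.1303937  0.008    ] 0.08256606908532449 12.037958066414273
origin [ 0.5632885  -0.07284035]
plate z 0.00731378483225822 1835
stop in clamp: x [-0.0275 -0.0006  0.0274] y [-0.044  -0.0247 -0.016 ]
[ 0.55751554 -0.07378451  0.07870785]
```

View pics/w8a.png

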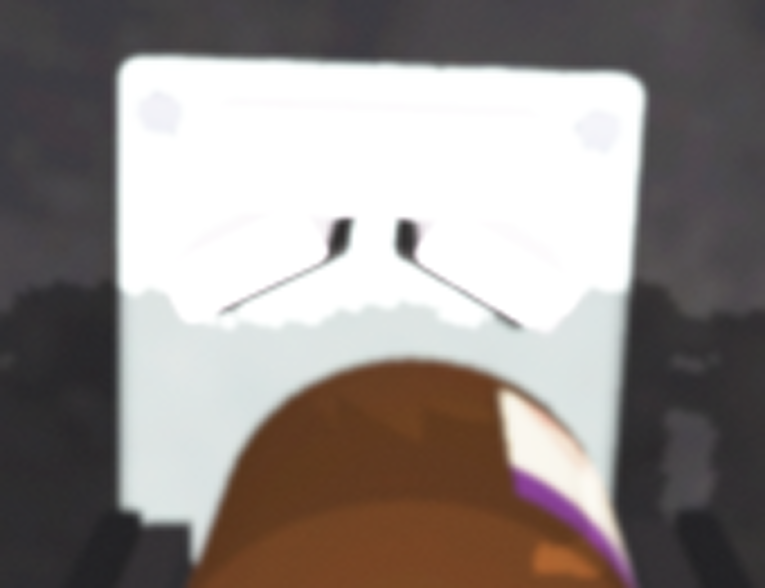

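```bash
python3 -m crank '[[-0.0035,0.0015,0,0.02],[-0.0035,0.0015,0,0.02],[0,0,0,0],[0,0,0,0],[0,0,0,0]]'
python3 -c "
from h import *
from scipy.optimize import least_squares
to(.563,-.0692)
shot('wrist','w9');shot('side','s9')
s=sense();p=np.array(s['tcp_pos']);R=np.array(s['ee_rot'])
for n in('w9','s9'):
    c=cloud(n);px=np.load(f'pics/{n}.npz')['px'].astype(int)
    am=(px[...,0]>px[...,2]*1.8)&(px[...,0]>50)
    m=am&(c[...,2]>.09)&(c[...,2]<.138)&(abs(c[...,0]-.563)<.04)&(abs(c[...,1]+.07)<.05)
    q=c[m][:,:2];b=least_squares(lambda t:np.hypot(*(q-t).T)-.0225,p[:2],loss='soft_l1',f_scale=.002).x
    print(n,len(q),b,'lowest z',np.percentile(c[am&(abs(c[...,0]-.563)<.04)&(abs(c[...,1]+.07)<.05)][:,2],[0,1,3]))
    a=np.radians(11.9);d=b-[.5635,-.0722];print('in clamp x,y',d@[np.cos(a),np.sin(a)],d@[-np.sin(a),np.cos(a)])
"
```

```text
time_s: 11.08
tcp_pos: [0.5638, -0.0685, 0.0785]
ee_rot: [[-0.979, -0.206, -0.0], [-0.206, 0.979, 0.0], [0.0, 0.0, -1.0]]
wrist_force: [-0.2, 0.5, -1.7]
gripper_width: 0.508
tool delta mm [ 0.9 -0.6  0. ] p [ 0.5638 -0.0685  0.0785] yaw -168.13 F [-0.2  0.5 -1.7]
w9 1550 [ 0.5638811  -0.06828789] lowest z [0.09700753 0.10214923 0.11050263]
in clamp x,y 0.001179603937277771 0.0037494502359945218
s9 231 [ 0.5623445  -0.06791455] lowest z [0.09033728 0.09206876 0.09443287]
in clamp x,y -0.0002469886821842948 0.004431622221342314
```

```bash
python3 -m crank '[[0,0,0.01,0],[0,0,0.018,0],[0,0,0.018,0],[0,0,0.014,0],[0,0,0.01,0]]'
python3 -m crank '[[0,0,0,0],[0,0,0,0],[0,0,0,0],[0,0,0,0]]'
python3 -c "
from h import *
to(.563,-.0692,-.0033)
shot('side','sa');shot('top','ta')
x=cv2.imread('pics/sa.png');cv2.imwrite('pics/saa.png',cv2.resize(x[140:260,190:340],None,fx=5,fy=5,interpolation=cv2.INTER_CUBIC))
"
```

```text
time_s: 11.6
tcp_pos: [0.5625, -0.0687, 0.0065]
ee_rot: [[-0.979, -0.205, -0.003], [-0.205, 0.979, -0.0], [0.003, 0.0, -1.0]]
wrist_force: [-0.2, 0.5, -0.5]
gripper_width: 0.508
time_s: 11.93
tcp_pos: [0.5647, -0.0685, 0.0096]
ee_rot: [[-0.979, -0.206, 0.002], [-0.206, 0.979, 0.0], [-0.002, -0.0, -1.0]]
wrist_force: [-0.2, -0.9, -1.1]
gripper_width: 0.505
tool delta mm [ 1.9 -0.3 12.9] p [ 0.5647 -0.0685  0.0096] yaw -168.13 F [-0.2 -0.9 -1.1]
```

View pics/saa.png

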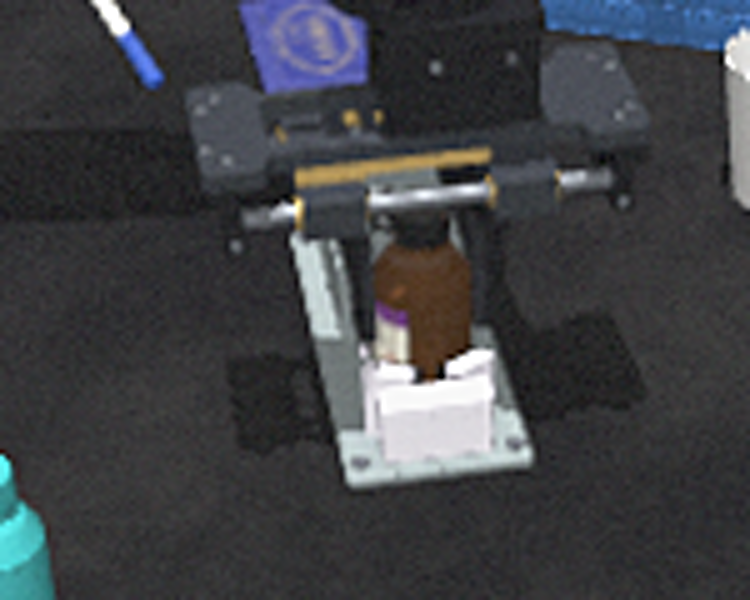

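```bash
python3 -m crank '[[0.0005,0,0.003,0],[0,0,0.003,0],[0,0,0.002,0],[0,0,0,0],[0,0,0,0]]'
python3 -m crank '[[0,0,0.002,0],[0,0,0.001,0],[0,0,0,0],[0,0,0,0]]'
python3 -m crank '[[0,0,0.001,0],[0,0,0,0],[0,0,0,0]]'
```

```text
time_s: 12.45
tcp_pos: [0.5631, -0.0687, 0.0004]
ee_rot: [[-0.979, -0.206, -0.001], [-0.206, 0.979, -0.0], [0.001, -0.0, -1.0]]
wrist_force: [-0.3, 0.2, -0.6]
gripper_width: 0.507
time_s: 12.78
tcp_pos: [0.5633, -0.0687, -0.0025]
ee_rot: [[-0.979, -0.206, -0.0], [-0.206, 0.979, -0.0], [0.0, 0.0, -1.0]]
wrist_force: [-0.5, -0.0, -1.5]
gripper_width: 0.501
time_s: 13.03
tcp_pos: [0.5635, -0.0687, -0.0033]
ee_rot: [[-0.979, -0.206, 0.0], [-0.206, 0.979, 0.0], [-0.0, -0.0, -1.0]]
wrist_force: [0.4, -0.8, -0.8]
gripper_width: 0.504
```

```bash
python3 -m crank '[[0,0,0.0005,0],[0,0,0,0],[0,0,0,0]]' | sed -n '2p;6p'
python3 -m crank '[[0,0,0.0005,0],[0,0,0,0],[0,0,0,0]]'| grep -E "tcp|wrist"
python3 -m crank '[[0,0,0.0005,0],[0,0,0,0],[0,0,0,0]]'| grep -E "tcp|wrist"
```

```text
tcp_pos: [0.5635, -0.0687, -0.0033]
tcp_pos: [0.5635, -0.0687, -0.0034]
wrist_force: [-2.4, 0.5, 7.4]
tcp_pos: [0.5636, -0.0688, -0.0033]
wrist_force: [-3.1, 1.0, 9.8]
```

Contact with the plate: z has stalled and Fz is rising. I back off slightly and open.

```bash
python3 -m crank '[[0,0,-0.001,0],[0,0,0,0]]' | grep -E "tcp|wrist"
python3 -m crank '[[0,0,0,0],[0,0,0,0],[0,0,0,0],[0,0,0,0]]' 0.07
python3 -m crank '[[0,0,0,0],[0,0,0,0],[0,0,0,0]]'
python3 -c "
from h import *
shot('wrist','wb');shot('side','sb')
x=cv2.imread('pics/sb.png');cv2.imwrite('pics/sba.png',cv2.resize(x[140:260,190:340],None,fx=5,fy=5,interpolation=cv2.INTER_CUBIC))"
```

```text
tcp_pos: [0.5636, -0.0687, -0.0033]
wrist_force: [-1.8, 1.2, 5.6]
time_s: 14.28
tcp_pos: [0.5631, -0.0687, -0.0044]
ee_rot: [[-0.979, -0.205, -0.001], [-0.205, 0.979, 0.0], [0.001, 0.0, -1.0]]
wrist_force: [-0.5, -0.0, -0.3]
gripper_width: 0.727
time_s: 14.53
tcp_pos: [0.5633, -0.0687, -0.004]
ee_rot: [[-0.979, -0.206, -0.0], [-0.206, 0.979, -0.0], [0.0, -0.0, -1.0]]
wrist_force: [0.4, 1.1, 0.3]
gripper_width: 0.799
```

View pics/sba.png

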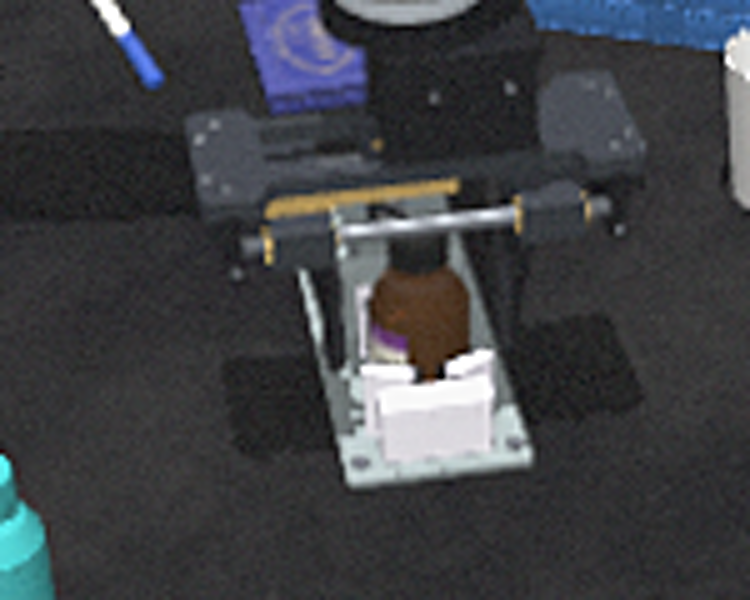

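View pics/wb.png

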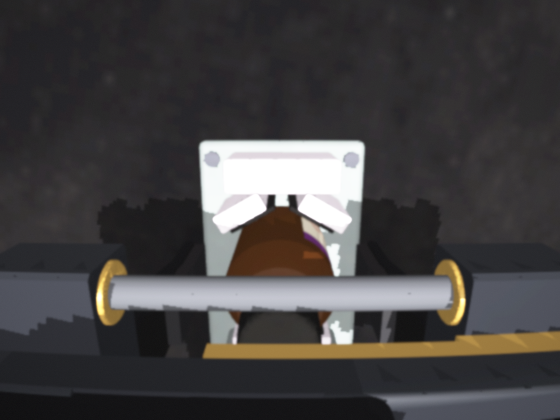

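The bottle stands upright between the stop and the jaw, and the fingers are clear of it. I lift straight up.

```bash
python3 -m crank '[[0,0,-0.005,0],[0,0,-0.015,0],[0,0,-0.03,0],[0,0,-0.03,0],[0,0,-0.03,0]]'| grep -E "tcp|wrist"
python3 -m crank '[[0,0,-0.01,0],[0,0,0,0],[0,0,0,0],[0,0,0,0]]' 
python3 -c "
from h import *
from scipy.optimize import least_squares
to(.5433-.003*0,.0237,.06)
shot('wrist','wc');shot('side','sc')
for n in('wc','sc'):
    c=cloud(n);px=np.load(f'pics/{n}.npz')['px'].astype(int)
    am=(px[...,0]>px[...,2]*1.8)&(px[...,0]>40)
    m=am&(c[...,2]>.02)&(c[...,2]<.058)&(abs(c[...,0]-.563)<.04)&(abs(c[...,1]+.07)<.05)
    q=c[m][:,:2];b=least_squares(lambda t:np.hypot(*(q-t).T)-.0225,[.563,-.07],loss='soft_l1',f_scale=.002).x
    a=np.radians(11.9);d=b-[.5635,-.0722];print(n,len(q),b,'in clamp x,y',d@[np.cos(a),np.sin(a)],d@[-np.sin(a),np.cos(a)])
"
```

```text
tcp_pos: [0.563, -0.0688, 0.1076]
wrist_force: [0.6, -0.2, -0.2]
time_s: 15.38
tcp_pos: [0.5621, -0.0687, 0.1148]
ee_rot: [[-0.979, -0.205, -0.003], [-0.205, 0.979, 0.0], [0.003, 0.001, -1.0]]
wrist_force: [-0.1, -0.6, -0.5]
gripper_width: 0.801
tool delta mm [-0.7 94.2 54.8] p [ 0.5621 -0.0687  0.1148] yaw -168.16 F [-0.1 -0.6 -0.5]
wc 272 [ 0.56344213 -0.06862897] in clamp x,y 0.000679734875010705 0.0035062140561989232
sc 87 [ 0.56276715 -0.06777866] in clamp x,y 0.00019460037726095735 0.004477432763479198
```

View pics/wc.png

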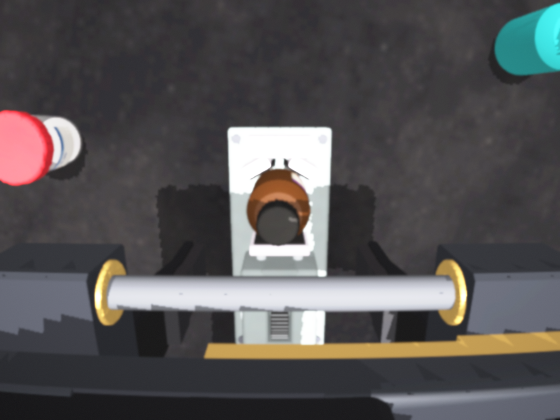

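View pics/sc.png

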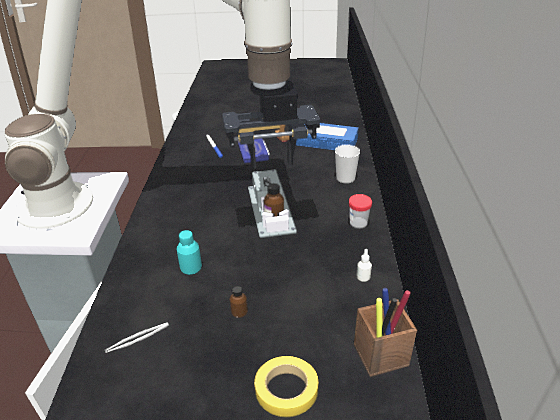

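The bottle stands at the V at about y=+4 mm. The wheel shows at (280,325) in the wrist view. I close the fingers and move over the wheel.

```bash
python3 -m crank '[[0,0.015,0,0],[0,0.03,0,0],[0,0.03,0,0],[0,0.02,0,0],[0,0.007,0,0]]' 0| grep -E "tcp|wrist"
python3 -m crank '[[0,0,0.015,0],[0,0,0.015,0],[0,0,0.01,0],[0,0,0,0],[0,0,0,0]]' | grep -E "tcp|wrist"
python3 -m crank '[[0,0,0,0],[0,0,0,0],[0,0,0,0],[0,0,0,0],[0,0,0,0]]' 
python3 -c "
from h import *
for n in ('wc','t0','s0'):
    c=cloud(n);a=np.radians(11.9);q=c[...,:2]-np.array([.5635,-.0722]);X=q@[np.cos(a),np.sin(a)];Y=q@[-np.sin(a),np.cos(a)]
    m=(abs(X)<.012)&(abs(Y-.098)<.025)&(c[...,2]>.0555)&(c[...,2]<.068)
    print(n,m.sum(),X[m].mean(),np.percentile(X[m],[5,95]),Y[m].mean(),c[m][:,2].max())
to(.5433-.206*.008,.0237+.978*.008,.02)
shot('wrist','wd');shot('side','sd')
x=cv2.imread('pics/sd.png');cv2.imwrite('pics/sda.png',cv2.resize(x[100:240,210:340],None,fx=4.2,fy=4.2,interpolation=cv2.INTER_CUBIC))"
```

```text
tcp_pos: [0.5413, 0.0331, 0.1149]
wrist_force: [-0.4, -0.1, 0.4]
tcp_pos: [0.542, 0.0305, 0.0753]
wrist_force: [0.7, -0.5, -0.1]
time_s: 16.73
tcp_pos: [0.5426, 0.0311, 0.0766]
ee_rot: [[-0.979, -0.205, 0.001], [-0.205, 0.979, 0.0], [-0.001, 0.0, -1.0]]
wrist_force: [-0.3, 0.0, 0.4]
gripper_width: 0.004
wc 440 0.0003381761556413386 [-0.00629506  0.00678523] 0.09623937494418384 0.0611645718392253
t0 61 0.00033572486402248276 [-0.00602663  0.00644286] 0.09907384975197588 0.06439086210529754
s0 37 -0.0005423211296858553 [-0.00696058  0.00589015] 0.0934235099790381 0.06262236803937826
tool delta mm [ 0.9  0.6 56.6] p [0.5426 0.0311 0.0766] yaw -168.14 F [-0.3  0.   0.4]
```

View pics/sda.png

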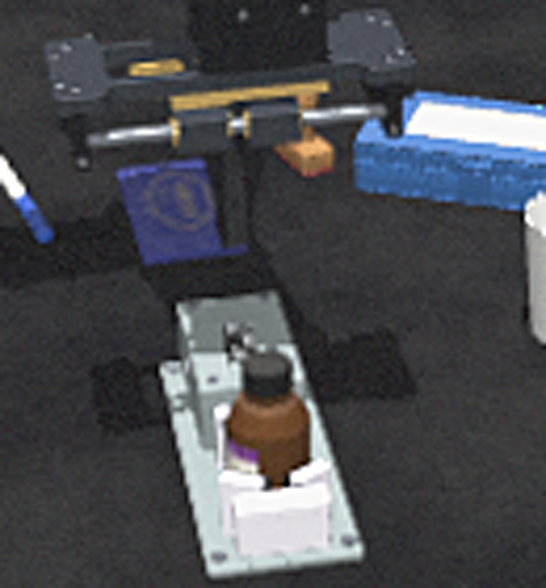

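View pics/wd.png

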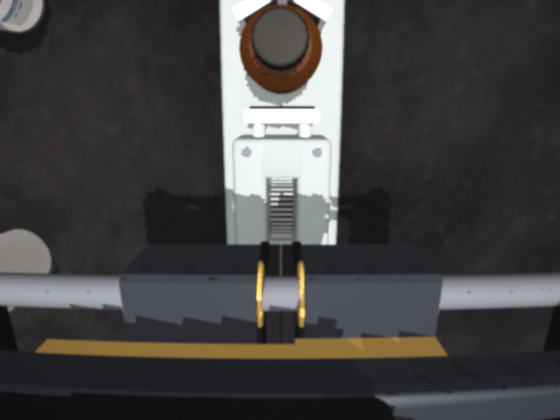

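```bash
cat >> h.py <<'E'
A_=np.radians(11.9);O_=np.array([.5635,-.0722])
def cl(p): q=np.asarray(p)[:2]-O_; return q@[np.cos(A_),np.sin(A_)],q@[-np.sin(A_),np.cos(A_)]
E
python3 - <<'E'
from h import *
print('jaw face y',cl(Z('wd',283,107,.046)),'jaw back',cl(Z('wd',283,122,.046)),'bottle cap',cl(Z('wd',281,37,.09)))
s=sense();R=np.array(s['ee_rot']);p=np.array(s['tcp_pos']);c=cloud('wd');t=(c-p)@R*1000
m=(abs(t[...,1])<14)&(abs(t[...,0])<20)&(t[...,2]<-20)
q=t[m];print(len(q),np.percentile(q[:,2],[90,97,99,100]),q[q[:,2]>-50][:,0].min(),q[q[:,2]>-50][:,0].max(),np.percentile(q[:,1],[1,50]))
for u,v in [(265,245),(272,245),(281,246),(290,245),(298,245),(281,255)]: print(u,v,t[v,u].round(1))
x=cv2.imread('pics/wd.png');cv2.imwrite('pics/wda.png',cv2.resize(x[80:280,210:350],None,fx=4,fy=3,interpolation=cv2.INTER_CUBIC))
E
```

```text
jaw face y (np.float64(-0.0005915672087674842), np.float64(0.03505619233315849)) jaw back (np.float64(-0.0005886650478411135), np.float64(0.04385346811484384)) bottle cap (np.float64(0.0006126364873624678), np.float64(0.002975130705748439))
2325 [-44.29595128 -40.53466852 -39.11515487 -37.50014597] -9.144654739985087 8.550889793364181 [-12.11012417  -9.52131476]
265 245 [ -7.2 -11.2 -43.5]
272 245 [ -4.1 -10.  -40.4]
281 246 [ -0.1  -9.6 -40.5]
290 245 [  4.   -9.9 -40. ]
298 245 [  7.4 -11.9 -45.3]
281 255 [ -0.1  -5.4 -41. ]
```

View pics/wda.png

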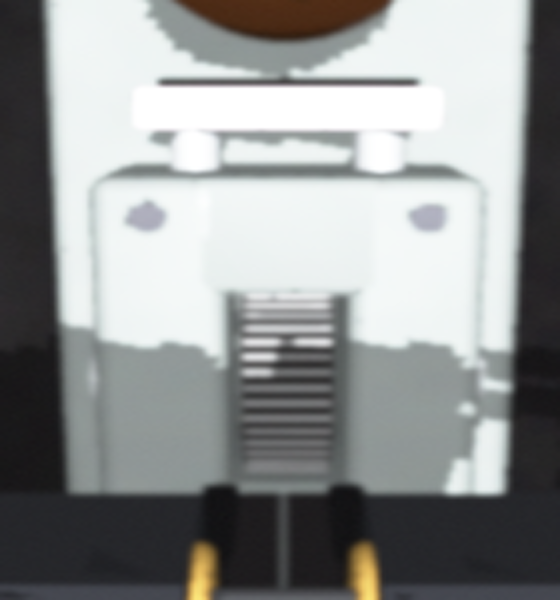

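The fingertip is lined up behind the wheel top. The jaw face reads y ≈ 35 mm, so the start angle is about 0.4 rad and roughly 32 mm of rim is needed. Descending.

```bash
python3 -m crank '[[0.0005,-0.0015,0.015,0],[0,0,0.015,0],[0,0,0.01,0],[0,0,0.006,0],[0,0,0.002,0]]' | grep -E "tcp|wrist"
python3 -m crank '[[0,0,0,0],[0,0,0,0],[0,0,0,0],[0,0,0,0],[0,0,0,0]]' | grep -E "tcp|wrist"
python3 -c "
from h import *
print(cl(sense()['tcp_pos']));shot('side','se')
x=cv2.imread('pics/se.png');cv2.imwrite('pics/sea.png',cv2.resize(x[140:240,210:320],None,fx=6,fy=6,interpolation=cv2.INTER_CUBIC))"
```

```text
tcp_pos: [0.5415, 0.0294, 0.0271]
wrist_force: [-0.3, 0.4, 0.1]
tcp_pos: [0.5425, 0.0297, 0.0287]
wrist_force: [-0.4, -0.2, -0.6]
(np.float64(0.0005046196665222427), np.float64(0.10403116634382734))
```

View pics/sea.png

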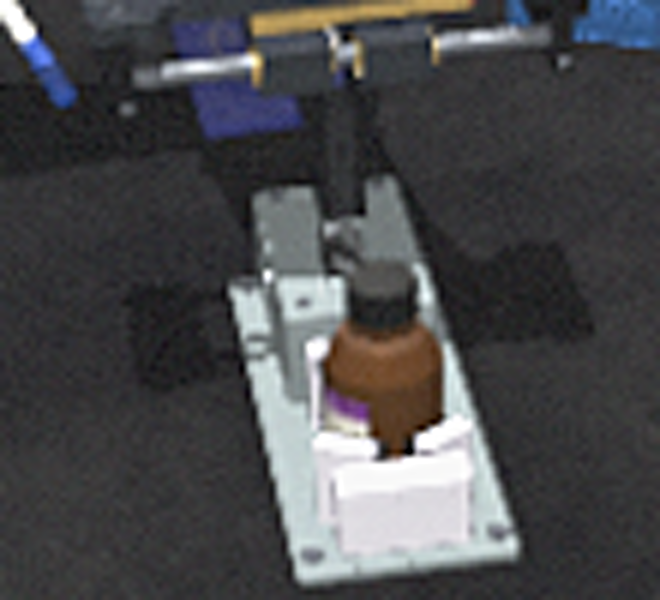

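```bash
g(){ grep -E "tcp|wrist"; }
python3 -m crank '[[0,0,0.002,0],[0,0,0.002,0],[0,0,0.001,0],[0,0,0,0],[0,0,0,0]]' |g
python3 -m crank '[[0,0,0.0005,0],[0,0,0.0005,0],[0,0,0,0],[0,0,0,0]]' |g
python3 -m crank '[[0,0,0.0005,0],[0,0,0,0],[0,0,0,0]]' |g
```

```text
tcp_pos: [0.5421, 0.0295, 0.023]
wrist_force: [-0.2, -0.1, 0.6]
tcp_pos: [0.5422, 0.0296, 0.0221]
wrist_force: [0.4, -0.0, -0.6]
tcp_pos: [0.5421, 0.0295, 0.0216]
wrist_force: [-0.5, -0.2, -0.5]
```

```bash
g(){ grep -E "tcp|wrist"; }
python3 -m crank '[[0,0,0.0005,0],[0,0,0,0],[0,0,0,0]]' |g
python3 -m crank '[[0,0,0.0004,0],[0,0,0,0],[0,0,0,0]]' |g
python3 -m crank '[[0,0,0.0004,0],[0,0,0,0],[0,0,0,0]]' |g
```

```text
tcp_pos: [0.5423, 0.0296, 0.0215]
wrist_force: [-0.9, 0.6, 3.5]
tcp_pos: [0.5423, 0.0296, 0.0214]
wrist_force: [-0.5, 0.7, 5.2]
tcp_pos: [0.5423, 0.0296, 0.0213]
wrist_force: [-2.8, 1.0, 6.1]
```

Contact at z ≈ 0.0215 with Fz ≈ 6 N. First stroke towards the bottle.

```bash
g(){ grep -E "tcp|wrist"; }
python3 -m crank '[[0,-0.001,0,0],[0,-0.001,0,0]]' |g
python3 -m crank '[[0,-0.001,0,0],[0,-0.001,0,0]]' |g
python3 -m crank '[[0,-0.001,0,0],[0,-0.001,0,0]]' |g
```

```text
tcp_pos: [0.5427, 0.0281, 0.0213]
wrist_force: [-3.4, 3.3, 7.7]
tcp_pos: [0.5431, 0.0262, 0.0213]
wrist_force: [-3.6, 2.0, 8.1]
tcp_pos: [0.5435, 0.0243, 0.0213]
wrist_force: [-3.5, 3.6, 8.1]
```

```bash
g(){ grep -E "tcp|wrist"; }
python3 -m crank '[[0.0002,-0.001,0,0],[0.0002,-0.001,0,0],[0.0002,-0.001,0,0]]' |g
python3 -m crank '[[0,-0.001,0,0],[0,-0.001,0,0],[0,-0.001,0,0]]' |g
python3 -c "
from h import *
print(cl(sense()['tcp_pos']));shot('wrist','wf')
x=cv2.imread('pics/wf.png');cv2.imwrite('pics/wfa.png',cv2.resize(x[20:290,200:360],None,fx=3.5,fy=2.2,interpolation=cv2.INTER_CUBIC))"
```

```text
tcp_pos: [0.5441, 0.0214, 0.0214]
wrist_force: [-2.3, 2.5, 6.5]
tcp_pos: [0.5447, 0.0185, 0.0213]
wrist_force: [-2.7, 3.1, 7.2]
(np.float64(0.0002549984141234087), np.float64(0.09258856826090216))
```

View pics/wfa.png

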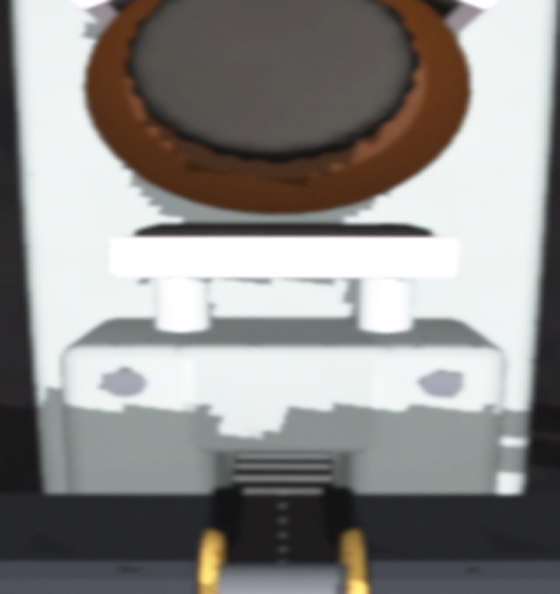

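```bash
g(){ grep -E "tcp|wrist"; }
python3 -c "
from h import *
print('jaw',cl(Z('wf',281,127.5,.046)),cl(Z('wf',281,145.5,.046)))"
python3 -m crank '[[0,-0.001,0,0],[0,-0.001,0,0],[0,-0.001,0,0]]' |g
python3 -m crank '[[0,0,-0.002,0],[0,0,-0.003,0],[0,0,-0.003,0],[0,0,0,0]]' |g
python3 -c "
from h import *
print(cl(sense()['tcp_pos']))"
```

```text
jaw (np.float64(9.320865080417735e-05), np.float64(0.03129306540278707)) (np.float64(0.00010063915208031462), np.float64(0.03951253305087469))
tcp_pos: [0.5453, 0.0155, 0.0214]
wrist_force: [-1.5, 2.7, 7.0]
tcp_pos: [0.545, 0.0147, 0.0288]
wrist_force: [0.3, 0.1, 0.1]
(np.float64(-0.0001367748777918828), np.float64(0.08888277934886211))
```

Stroke 1 moved the jaw from about 35 to 30 mm. Going back for stroke 2.

```bash
g(){ grep -E "tcp|wrist"; }
python3 -m crank '[[0,0.005,0,0],[0,0.006,0,0],[0,0.004,0,0],[0,0.0005,0,0],[0,0,0,0]]' |g
python3 -m crank '[[0,0,0.002,0],[0,0,0.002,0],[0,0,0.002,0],[0,0,0,0],[0,0,0,0]]' |g
python3 -m crank '[[0,0,0.001,0],[0,0,0.0004,0],[0,0,0,0],[0,0,0,0]]' |g
python3 -c "
from h import *
print(cl(sense()['tcp_pos']))"
```

```text
tcp_pos: [0.5414, 0.0304, 0.0283]
wrist_force: [-0.3, -0.2, -0.3]
tcp_pos: [0.5413, 0.0297, 0.0221]
wrist_force: [-0.0, -0.4, 0.3]
tcp_pos: [0.5417, 0.0299, 0.0214]
wrist_force: [-1.2, -0.2, 3.9]
(np.float64(-0.00026004784453693974), np.float64(0.10436660160777518))
```

```bash
g(){ grep -E "tcp|wrist"; }
python3 -m crank '[[0,0,0.0005,0],[0,0,0,0],[0,0,0,0]]' |g
python3 -m crank '[[0.0002,-0.001,0,0],[0.0002,-0.001,0,0],[0.0002,-0.001,0,0]]' |g
python3 -m crank '[[0,-0.001,0,0],[0,-0.001,0,0],[0,-0.001,0,0],[0,-0.001,0,0]]' |g
python3 -m crank '[[0,-0.001,0,0],[0,-0.001,0,0],[0,-0.001,0,0]]' |g
```

```text
tcp_pos: [0.5418, 0.0299, 0.0214]
wrist_force: [-1.8, -0.5, 6.6]
tcp_pos: [0.5423, 0.0277, 0.0214]
wrist_force: [-2.3, 3.3, 6.8]
tcp_pos: [0.543, 0.0238, 0.0214]
wrist_force: [-2.0, 3.4, 5.6]
tcp_pos: [0.5437, 0.021, 0.0214]
wrist_force: [-2.6, 3.4, 6.0]
```

```bash
g(){ grep -E "tcp|wrist"; }
python3 -m crank '[[0,-0.001,0,0],[0,-0.001,0,0],[0,-0.001,0,0]]' |g
python3 -m crank '[[0,-0.001,0,0],[0,-0.001,0,0]]' |g
python3 -c "
from h import *
print(cl(sense()['tcp_pos']));shot('wrist','wg');shot('side','sg')
x=cv2.imread('pics/wg.png');cv2.imwrite('pics/wga.png',cv2.resize(x[20:290,200:360],None,fx=3.5,fy=2.2,interpolation=cv2.INTER_CUBIC))"
```

```text
tcp_pos: [0.5443, 0.018, 0.0213]
wrist_force: [-2.5, 3.2, 7.4]
tcp_pos: [0.5447, 0.0161, 0.0214]
wrist_force: [-2.4, 4.3, 6.9]
(np.float64(-0.00019788262282087392), np.float64(0.09028532441132021))
```

View pics/wga.png

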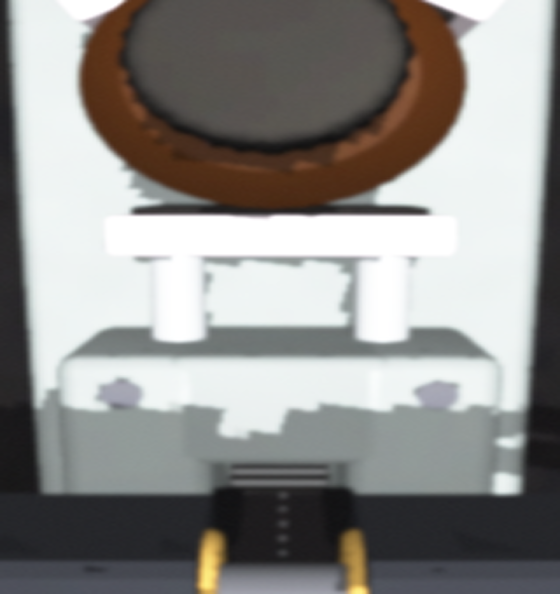

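The jaw is now close to the bottle. Resetting for stroke 3.

```bash
g(){ grep -E "tcp|wrist"; }
python3 -m crank '[[0,0,-0.002,0],[0,0,-0.003,0],[0,0,-0.003,0],[0,0,0,0]]' |g
python3 -m crank '[[0,0.004,0,0],[0,0.006,0,0],[0,0.003,0,0],[0,0.0005,0,0],[0,0,0,0]]' |g
python3 -m crank '[[0,0,0.002,0],[0,0,0.002,0],[0,0,0.002,0],[0,0,0,0],[0,0,0,0]]' |g
python3 -m crank '[[0,0,0.001,0],[0,0,0.0004,0],[0,0,0,0],[0,0,0,0]]' |g
python3 -c "
from h import *
print(cl(sense()['tcp_pos']))"
```

```text
tcp_pos: [0.5443, 0.0151, 0.0289]
wrist_force: [0.5, 0.1, 0.9]
tcp_pos: [0.5411, 0.0288, 0.0283]
wrist_force: [0.3, -0.0, 0.4]
tcp_pos: [0.5411, 0.0282, 0.0222]
wrist_force: [0.5, 0.9, 1.2]
tcp_pos: [0.5415, 0.0283, 0.0215]
wrist_force: [-1.7, -0.9, 2.5]
(np.float64(-0.0008391732235052363), np.float64(0.10288437331852726))
```

```bash
g(){ grep -E "tcp|wrist"; }
python3 -m crank '[[0,0,0.0007,0],[0,0,0,0],[0,0,0,0]]' |g
python3 -m crank '[[0.0003,-0.001,0,0],[0.0003,-0.001,0,0],[0,-0.001,0,0]]' |g
python3 -m crank '[[0,-0.001,0,0],[0,-0.001,0,0]]' |g
python3 -m crank '[[0,-0.001,0,0],[0,0,0,0]]' |g
```

```text
tcp_pos: [0.5415, 0.0283, 0.0213]
wrist_force: [-2.3, -0.7, 6.8]
tcp_pos: [0.542, 0.0262, 0.0214]
wrist_force: [-2.6, 4.5, 7.1]
tcp_pos: [0.5423, 0.025, 0.0213]
wrist_force: [-3.2, 7.1, 6.7]
tcp_pos: [0.5428, 0.024, 0.0214]
wrist_force: [-2.1, 6.2, 6.6]
```

Tangential force rose to about 6.5 N, so the jaw seems to be on the bottle. I'll look.

```bash
python3 -c "
from h import *
shot('wrist','wh');shot('side','sh')
x=cv2.imread('pics/wh.png');cv2.imwrite('pics/wha.png',cv2.resize(x[0:290,190:370],None,fx=3.2,fy=2,interpolation=cv2.INTER_CUBIC))
x=cv2.imread('pics/sh.png');cv2.imwrite('pics/sha.png',cv2.resize(x[150:245,220:310],None,fx=6,fy=6,interpolation=cv2.INTER_CUBIC))
s=sense();print(s['wrist_force'])"
```

```text
[-2.59939546  5.46669642  7.94969179]
```

View pics/wha.png

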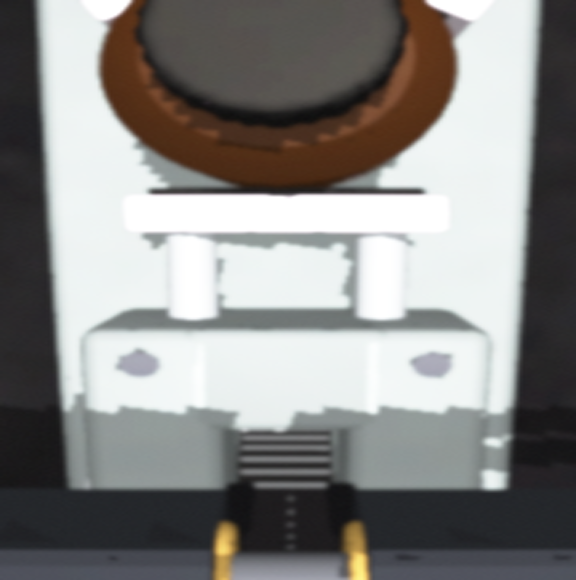

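View pics/sha.png

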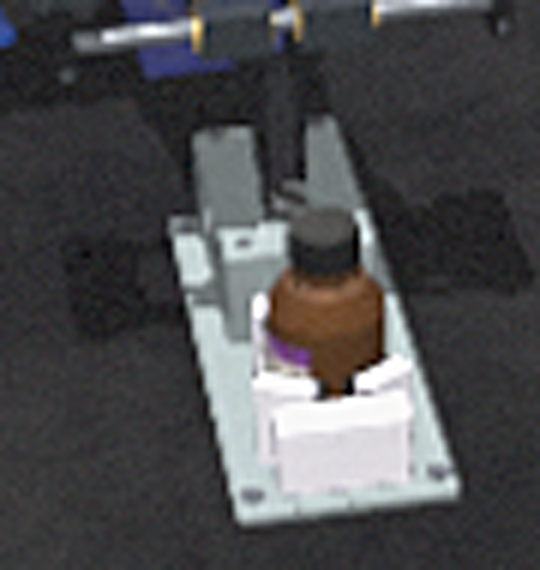

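Run:
```python
from h import *
from scipy.optimize import least_squares
print('jaw face wd',cl(Z('wd',283,106.3,.046)),'now',cl(Z('wh',281,94,.046)))
print('jaw back wd',cl(Z('wd',283,123.3,.046)),'now',cl(Z('wh',281,116,.046)))
for n in('wc','wh','sc','sh'):
    c=cloud(n);px=np.load(f'pics/{n}.npz')['px'].astype(int)
    am=(px[...,0]>px[...,2]*1.8)&(px[...,0]>40)
    m=am&(c[...,2]>.01)&(c[...,2]<.056)&(abs(c[...,0]-.563)<.04)&(abs(c[...,1]+.07)<.05)
    if m.sum()>20:
        q=c[m][:,:2];b=least_squares(lambda t:np.hypot(*(q-t).T)-.0225,[.563,-.07],loss='soft_l1',f_scale=.002).x
        print(n,m.sum(),np.round(cl(b),4))
    m=(px.max(-1)<110)&(c[...,2]>.093)&(c[...,2]<.105)&(abs(c[...,0]-.563)<.03)&(abs(c[...,1]+.07)<.03)
    if m.sum()>20:
        (x,y),r=cv2.minEnclosingCircle((c[m][:,:2]*1000).astype(np.float32));print(n,'cap',m.sum(),np.round(cl((x/1000,y/1000)),4),r)
```

```text
jaw face wd (np.float64(-0.0005917129716892504), np.float64(0.03464883535314963)) now (np.float64(-0.0006303685110818767), np.float64(0.02219868250608538))
jaw back wd (np.float64(-0.0005884334147388405), np.float64(0.04462222965060652)) now (np.float64(-0.00062027156250387), np.float64(0.03192021019383737))
wc 259 [0.0007 0.0035]
wc cap 1397 [0.0012 0.0034] 13.39151382446289
wh 55 [ 0.0009 -0.0008]
wh cap 4192 [ 0.0014 -0.0005] 13.444008827209473
sc 78 [-0.0001  0.0045]
sc cap 77 [0.0011 0.0026] 15.388996124267578
sh 66 [-0.0003 -0.0001]
sh cap 77 [-0.0017 -0.0026] 15.203672409057617
```

The jaw face is at about 22.2 mm and the bottle within about 1 mm of the nest, so it is seated. One more gentle increment to be snug, then release.

```bash
g(){ grep -E "tcp|wrist"; }
python3 -m crank '[[0,0,0.0003,0],[0,0,0,0]]' |g
python3 -m crank '[[0,-0.0006,0,0],[0,0,0,0]]' |g
python3 -m crank '[[0,-0.0005,0,0],[0,0,0,0]]' |g
```

```text
tcp_pos: [0.5428, 0.024, 0.0213]
wrist_force: [-3.0, 6.4, 7.6]
tcp_pos: [0.5429, 0.0238, 0.0213]
wrist_force: [-3.4, 7.9, 8.5]
tcp_pos: [0.543, 0.0234, 0.0213]
wrist_force: [-4.3, 7.6, 8.0]
```

```bash
g(){ grep -E "time|tcp|wrist"; }
python3 -m crank '[[0,0,-0.001,0],[0,0,-0.003,0],[0,0,-0.01,0],[0,0,-0.02,0],[0,0,-0.03,0]]' |g
python3 -m crank '[[0,0.01,-0.03,0],[0,0.01,-0.02,0],[0,0,0,0],[0,0,0,0],[0,0,0,0]]' |g
python3 - <<'E'
from h import *
shot('wrist','wi');shot('side','si');shot('top','ti')
x=cv2.imread('pics/wi.png');cv2.imwrite('pics/wia.png',cv2.resize(x[0:290,190:370],None,fx=3.2,fy=2,interpolation=cv2.INTER_CUBIC))
x=cv2.imread('pics/si.png');cv2.imwrite('pics/sia.png',cv2.resize(x[150:245,220:310],None,fx=6,fy=6,interpolation=cv2.INTER_CUBIC))
from scipy.optimize import least_squares
for n in('wi','si'):
    c=cloud(n);px=np.load(f'pics/{n}.npz')['px'].astype(int)
    am=(px[...,0]>px[...,2]*1.8)&(px[...,0]>40)
    m=am&(c[...,2]>.01)&(c[...,2]<.056)&(abs(c[...,0]-.563)<.04)&(abs(c[...,1]+.07)<.05)
    if m.sum()>20:
        q=c[m][:,:2];b=least_squares(lambda t:np.hypot(*(q-t).T)-.0225,[.563,-.07],loss='soft_l1',f_scale=.002).x
        print(n,m.sum(),np.round(cl(b),4))
    m=(px.max(-1)<110)&(c[...,2]>.093)&(c[...,2]<.105)&(abs(c[...,0]-.563)<.03)&(abs(c[...,1]+.07)<.03)
    if m.sum()>20:
        (x,y),r=cv2.minEnclosingCircle((c[m][:,:2]*1000).astype(np.float32));print(n,'cap',m.sum(),np.round(cl((x/1000,y/1000)),4),c[m][:,2].mean())
E
```

```text
time_s: 27.22
tcp_pos: [0.5398, 0.0204, 0.0826]
wrist_force: [0.8, -0.6, -0.8]
time_s: 27.63
tcp_pos: [0.5372, 0.0404, 0.1336]
wrist_force: [-0.4, 0.4, -0.2]
wi 63 [ 0.0003 -0.0006]
wi cap 1665 [ 0.0014 -0.0006] 0.09654754071009085
si 67 [-0.0006  0.0007]
si cap 70 [ 0.0002 -0.0028] 0.09690853785795524
```

View pics/wi.png

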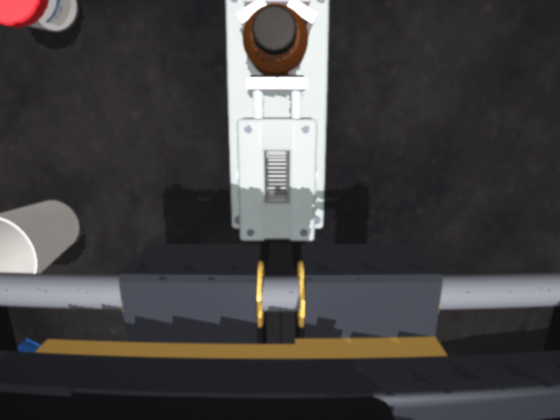

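View pics/si.png

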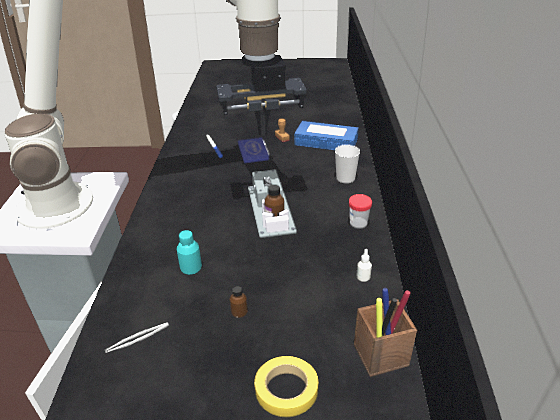

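The bottle stands clamped with its axis within about 1 mm of the nest. The arm is clear, and the tumbler, cup and dropper are at their original pixels. Handing in.

```bash
python3 -m crank '[[0,0,0,0],[0,0,0,0],[0,0,0,0]]' | head -2; python3 -c "
from station import finish_job
print(finish_job())"
```

```text
time_s: 28.03
tcp_pos: [0.5378, 0.0406, 0.1335]
the job is handed in; nothing more can be done
None
```

I stood the amber bottle in the nest and let go of it. I then rolled the thumbwheel in three fingertip strokes until the jaw held the bottle against the stop, and handed the job in at 28 s.

**Forces:** during the strokes the fingertip pressed on the wheel with about 6–8.5 N. The last push along the rim was about 8 N, which works out to roughly 13 N of clamping before release. There is no sensor for the clamping force, so that figure and the 7 N expected to remain are calculated, not measured.

**Final check:** after release, fits to the bottle's body put its axis within about 1 mm of the nest. The last measurement of the jaw face, just before the final push, was at about 22 mm; a seated bottle needs 22.5 mm. The tumbler, cup and dropper looked unmoved, and the robot was clear of everything.

**What disagreed:**
- **Fingertip position:** the fingertips really end about 40 mm behind the reported TCP, as the wrist depth and side view both showed. My first grasp therefore closed around the bottle's neck instead of its body. I opened, went 40 mm lower and grasped again, and the bottle did not move noticeably in between.
- **Cap position:** a rough fit from the side camera put the cap 2.8 mm off in y, from only about 70 pixels. The wrist camera gave 0.6 mm, so I took the side value as noise.

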